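Air the glued insole, then bring the fuller glue bottle

TASK

The insole lying on the glass plate has just had its upper face glued: move it to the wooden tool box and leave it leaning at a slant against the box to air, one end on the desk and the glued face turned up, off the box. Then lift the two alike glue bottles in turn to feel which is the heavier, set the lighter one back upright on the desk, and finish still holding the heavier one upright over the emptied glass plate, about a hand's breadth above it and touching nothing, ready for the next piece. Leave the plate and the other things on the desk where they are.

Things in the scene. Friction and masses are not known exactly. Their poses are not given: they have to be found in the camera images.
- insole_waist (a point): The insole, a flat stiff sole 214 mm long, 8 mm thick, about 60 g, on the glass plate, glued face up. This point: half-way through the thickness at the waist, 20 mm from mid-length towards the heel, about 51 mm wide; grip it here by both sides. y runs along it to the heel, x across, z out of the glued face. Centre of mass 30 mm from here towards the toe.
- insole: The same insole; origin in the middle of its length (107 mm from either end), on its underside; the heel end is narrow (50 mm), the toe end broad (75 mm); axes as at the waist point. Its skin grips well (friction about 0.9), so it stays put when leaned at 40 degrees or steeper with its foot on the desk.
- timber_box: Open wooden tool box, fixed. Origin under it on the desk; x points away from the robot, y along its front. Front wall: upright face at x = -65 mm, 103 mm high, 8 mm thick, y from -127 to 127 mm. Side walls (outer faces y = -135 and 135 mm, x from -65 to 85 mm) and back: 115 mm high. A drawer pull sticks out of the front to x = -86 mm, y within 32 mm, 22 to 30 mm above the desk.
- box_front_edge (a point): Middle of the outer top edge of the box's front wall, 105 mm above the desk; axes as the box.
- plate_top (a point): The glass plate, a bare slab 90 x 150 x 8 mm (x, y, z), 0.35 kg, flat and loose on the desk. This point is the centre of its upper face, 8 mm above the desk; y along its long side.
- glass_plate: The same glass plate; the origin is the centre of its underside.
- bottle_a_cap (a point): Closed white glue bottle with blue cap and nozzle, one of two alike standing on the desk; one is clearly heavier (0.19 to 0.28 kg, the other 0.04 to 0.08 kg), which cannot be seen. Round body 48 mm wide up to 84 mm above its foot, round cap 24 mm wide from 84 to 104 mm, thin nozzle to 141 mm, all one piece. This point: centre of the cap, 94 mm above the foot; grip here from above.
- bottle_b_cap (a point): Closed white glue bottle with blue cap and nozzle, one of two alike standing on the desk; one is clearly heavier (0.19 to 0.28 kg, the other 0.04 to 0.08 kg), which cannot be seen. Round body 48 mm wide up to 84 mm above its foot, round cap 24 mm wide from 84 to 104 mm, thin nozzle to 141 mm, all one piece. This point: centre of the cap, 94 mm above the foot; grip here from above.
- bottle_a: The bottle of bottle_a_cap; origin at the centre of its foot, z up along its axis.
- bottle_b: The bottle of bottle_b_cap; origin at the centre of its foot, z up along its axis.
- tape_roll: Roll of tape lying flat, 90 mm in diameter, 18 mm high; leave alone. Origin under its centre.
- tin_wax: Round metal tin with a lid, 70 mm in diameter, 36 mm high; leave alone. Origin under its centre.
- jar_rivets: Glass jar with a lid, 68 mm in diameter, 61 mm high; leave alone. Origin under its centre.
Not all that is in view belongs to the job. Leave any pink look-alike of the bottle_a alone.

How it is judged:
On the way, in this order (a step that is already met when the one before it is completed fails the run):
1. the insole is let go and rests leaning against the tool box, one end on the desk, glued face up (angle between insole's own z axis and vertical between 0.4 and 1.35 rad and contact force between insole and timber_box above 0.03 N and contact force between insole and glass_plate below 0.02 N and height (world z) of insole below 0.106 m and (x of insole in the frame of timber_box below -0.065 m or x of insole in the frame of timber_box above 0.085 m or y of insole in the frame of timber_box below -0.135 m or y of insole in the frame of timber_box above 0.135 m) and contact force between insole and the fingers below 0.02 N and linear speed of insole below 0.02 m/s), for 0.4 s.
2. the lighter bottle is held lifted at least 20 mm, the heavier one standing on the desk (((height (world z) of bottle_a_cap above 0.114 m and contact force between bottle_a and the fingers above 0.5 N and angle between bottle_a_cap's own z axis and vertical below 0.5 rad and height (world z) of bottle_b_cap below 0.098 m and angle between bottle_b_cap's own z axis and vertical below 0.1 rad and contact force between bottle_b and glass_plate below 0.02 N and contact force between bottle_b and the fingers below 0.02 N and linear speed of bottle_b below 0.02 m/s and contact force between bottle_b and anything else above 1.2 N) or (height (world z) of bottle_b_cap above 0.114 m and contact force between bottle_b and the fingers above 0.5 N and angle between bottle_b_cap's own z axis and vertical below 0.5 rad and height (world z) of bottle_a_cap below 0.098 m and angle between bottle_a_cap's own z axis and vertical below 0.1 rad and contact force between bottle_a and glass_plate below 0.02 N and contact force between bottle_a and the fingers below 0.02 N and linear speed of bottle_a below 0.02 m/s and contact force between bottle_a and anything else above 1.2 N))), for 0.2 s.
3. both bottles stand upright on the desk, let go (height (world z) of each of bottle_a_cap, bottle_b_cap below 0.098 m and angle between each of bottle_a_cap, bottle_b_cap's own z axis and vertical below 0.1 rad and contact force between each of bottle_a, bottle_b and glass_plate below 0.02 N and contact force between each of bottle_a, bottle_b and the fingers below 0.02 N and linear speed of each of bottle_a, bottle_b below 0.02 m/s), for 0.2 s.
4. the heavier bottle is held lifted at least 20 mm, the lighter one standing on the desk (((height (world z) of bottle_a_cap above 0.114 m and contact force between bottle_a and the fingers above 0.5 N and angle between bottle_a_cap's own z axis and vertical below 0.5 rad and height (world z) of bottle_b_cap below 0.098 m and angle between bottle_b_cap's own z axis and vertical below 0.1 rad and contact force between bottle_b and glass_plate below 0.02 N and contact force between bottle_b and the fingers below 0.02 N and linear speed of bottle_b below 0.02 m/s and contact force between bottle_b and anything else below 1.2 N) or (height (world z) of bottle_b_cap above 0.114 m and contact force between bottle_b and the fingers above 0.5 N and angle between bottle_b_cap's own z axis and vertical below 0.5 rad and height (world z) of bottle_a_cap below 0.098 m and angle between bottle_a_cap's own z axis and vertical below 0.1 rad and contact force between bottle_a and glass_plate below 0.02 N and contact force between bottle_a and the fingers below 0.02 N and linear speed of bottle_a below 0.02 m/s and contact force between bottle_a and anything else below 1.2 N))), for 0.2 s.
At the end, for the whole second after the job is handed in: Insole let go, leaning on the tool box 23 to 77 deg from level, glued face up, lower end on the desk. Lighter bottle upright on the desk, let go. Heavier one held still over the plate, upright within 17 deg, its foot 30 to 200 mm above the plate, touching nothing else. Plate moved under 30 mm (all of step 1 and ((contact force between bottle_a and the fingers above 0.5 N and angle between bottle_a_cap's own z axis and vertical below 0.3 rad and x of bottle_a_cap in the frame of plate_top between -0.045 and 0.045 m and y of bottle_a_cap in the frame of plate_top between -0.075 and 0.075 m and z of bottle_a_cap in the frame of plate_top between 0.124 and 0.294 m and contact force between each of bottle_a, bottle_b and glass_plate below 0.02 N and contact force between bottle_a and insole below 0.02 N and linear speed of each of bottle_a, bottle_b below 0.02 m/s and height (world z) of bottle_b_cap below 0.098 m and angle between bottle_b_cap's own z axis and vertical below 0.1 rad and contact force between bottle_b and the fingers below 0.02 N and contact force between bottle_b and anything else below 1.2 N) or (contact force between bottle_b and the fingers above 0.5 N and angle between bottle_b_cap's own z axis and vertical below 0.3 rad and x of bottle_b_cap in the frame of plate_top between -0.045 and 0.045 m and y of bottle_b_cap in the frame of plate_top between -0.075 and 0.075 m and z of bottle_b_cap in the frame of plate_top between 0.124 and 0.294 m and contact force between each of bottle_b, bottle_a and glass_plate below 0.02 N and contact force between bottle_b and insole below 0.02 N and linear speed of each of bottle_b, bottle_a below 0.02 m/s and height (world z) of bottle_a_cap below 0.098 m and angle between bottle_a_cap's own z axis and vertical below 0.1 rad and contact force between bottle_a and the fingers below 0.02 N and contact force between bottle_a and anything else below 1.2 N)) and distance of glass_plate from where it was at the start of the episode below 0.03 m); the arm keeps its last pose, push and grip.
It fails at once if the tape roll is moved more than 30 mm (distance of tape_roll from where it was at the start of the episode above 0.03 m).
It fails at once if the tin is moved more than 30 mm (distance of tin_wax from where it was at the start of the episode above 0.03 m).
It fails at once if the jar is moved more than 30 mm (distance of jar_rivets from where it was at the start of the episode above 0.03 m).
It fails at once if a bottle is tipped over (angle between any of bottle_a, bottle_b's own z axis and vertical above 0.9 rad).
It also fails if it takes over 72 s, if anything falls off the work surface, if the arm or the gripper's body presses on something with over 40 N, if the wrist force passes 120 N, or if a joint passes its speed limit or range.

ROBOT

A 6-joint arm with a two-finger parallel gripper is mounted at the origin on the work surface; the furniture and walls round the work are solid. World frame = base frame: x ahead of the robot, y to its left, z up, the work surface at z = 0. Lengths are in m, angles in rad, forces in N, time in s.
With the tool pointing down it reaches from about 0.35 to 0.925 m from the base axis. Payload 6.4 kg.
Tool frame: the origin (TCP) lies between the finger pads; the fingertips stand 8 mm ahead of it and the grasp point (between the pads) lies 11 mm behind it (r.tips_ahead is the distance from the TCP to the fingertips, in m); x points along the fingers, z is the direction in which the jaws open and shut, and the axes are right-handed (so a half turn about x gives the same grasp; the last joint's range is limited). The gripper opens to 94 mm and grips with 3 to 60 N. Pads are 16 mm wide; open, the fingers measure 119 mm over their backs; the gripper's body (75 mm by 177 mm) begins 78 mm behind the grasp point.
Start: joints at [-1.452, 0.245, 1.558, -0, 1.339, -0.174], TCP at [0.188, -0.622, 0.213] pointing down, gripper open.
Joint ranges: [-3.13, 3.13], [-1.02, 2.26], [0.13, 2.54], [-0.95, 4.09], [0.21, 2.88], [-2.74, 2.74]. Speed limits (rad/s): [2.57, 2.57, 3.14, 3.14, 3.14, 3.14].

INTERFACE

Orientations are given as [roll, pitch, yaw] about the fixed x, y, z axes, in that order (R = Rz(yaw) Ry(pitch) Rx(roll)).
In Python, from plant import monitor, optics, workorder, r gives the robot as it stands. The module is installed in compiled form; this text tells all that it offers.
- The arm moves only by the tool jog_arm, never from a script. Its argument "commands" is a list that holds one entry, the list of rows, each a list of 5 numbers: the shift along the tool's x, y, z in m, then the turn about the tool's x in units of 6 degrees (1.0 is 6 degrees), then the finger opening in m, from 0 to 0.094. In form: [[[dx, dy, dz, twist, grip], ...]]. A call has 1 to 8 rows; each row shifts and turns the commanded pose from where the row before left it, along the tool's axes as they then stand; what a row does not reach is not made up. A row lasts 1/10 s, in which the tool goes at most 50 mm and 8.59 degrees, less where a joint would pass 70% of its speed; a pose out of reach is approached as far as the arm can. A call is refused whole if a number of a shift passes 0.05 or a number of a turn 1, either way. A call with a gripper value outside its range is refused whole. The fingers move at their own pace and stop on an object; the grip force is fixed at half the most. Time passes only in rows, so rows that do not move let the fingers close. It gives the time, the measured TCP pose, the force and the opening at its end, in the units of the state.
- monitor.read_state(): the state, without advancing time (a new reading comes with each control period).
- optics.capture(name): name is "scene" or "side" or "wrist"; returns a dict with "color" (384x512x3 uint8, red, green, blue), "z_map" (384x512 float32, m along the optical axis (not along the pixel's ray), 0 where there is no reading), "vertical_fov" (degrees; the focal length in pixels is half the picture's height over the tangent of half this angle, whatever the lens; pixels are square), "cx", "cy" (the principal point, pixels), "k1" (the pictures are not rectified: a ray, as slopes to the right and down, at radius r is drawn at 1 + k1 r^2 times it, then the intrinsics apply), "R" (3x3) and "t" (3): a world point X has camera coordinates R X + t; the wrist camera has in their place "hand_eye" (4x4, takes a point from camera to tool coordinates, whose origin is the TCP and whose axes are the tool frame's). Camera axes: x right, y down, z forward; pixel columns grow to the right and rows downward; lengths in m; the calibration is good to about 2 mm. A picture is of the moment at which its call begins: read the wrist's pose just before it.
- workorder.job_done(): hands the job in, once; it reports no verdict.
Trained networks look in a picture, given as the dict that the camera call returned (one of the last four; its "shot" number tells which), for a name from the list of things; names that differ only in an ending like _2 or _b are one class to them, and where a whole thing is asked for, a point or a joint stands for the part that bears it (a point fixed in the world has none). Each returns a list of dicts, best first, with "conf" (0 to 1); they miss things now and then, are a little off and sometimes report something else, mostly with a low value. They report only what shows in the picture. A call takes as long as a camera call. They do not tell look-alikes from the thing itself.
- optics.search_frame(picture, target): "pixel" ([column, row] in pixels, amid what is visible of it).
- optics.silhouettes(picture, target): "mask" (384x512 bool, what is visible of it) and "pixel" ([column, row] in pixels, amid what is visible of it).
- optics.spot_point(picture, target): "pixel" ([column, row] in pixels: a listed point, or the origin of a listed thing).
The state is a dict: "time_s": time; "joint_positions": joint angles; "qd": joint speeds; "joint_torque": joint torques, N m; "tcp_pos": TCP position; "tcp_rot": TCP orientation; "wrist_force": force on the tool from outside, world axes, zero at the start; "torque": the same for the moment, N m; "grip_width": opening from 0.0 (shut) to 1.0 (fully open).
Only numpy, scipy, OpenCV 4.12 (cv2) and the standard library are available. Lean on these libraries where they do the work, as an engineer would, in place of code of your own. Each camera call takes 0.05 s, during which the arm holds its last target.

## Working session

There is one attempt and no reset: what is moved stays moved. The work goes in short steps, Python scripts to look and compute and a tool call to move; the robot and the scene stay as the last step left them, time stands still between calls to the robot, and variables do not carry over. Pictures are saved under pics/ and viewed, and the job is handed in when it is done.

Besides the shell and the picture viewer there is one more tool, called after "Emit:" as name(argument=value, ...), one argument or row to a line, values as JSON. jog_arm: Moves the arm, as the interface text tells. Its arguments: {"type":"object","properties":{"commands":{"type":"array","items":{"type":"array","items":{"type":"array","items":{"type":"number"}}}}},"required":["commands"]}

I'll start by reading the state and looking at the scene.

```bash
mkdir -p pics; python3 - <<'E'
from plant import monitor, optics, workorder, r
import cv2,numpy as np,pickle
s=monitor.read_state()
for k,v in s.items(): print(k,np.round(v,4))
for n in ["scene","side","wrist"]:
    c=optics.capture(n)
    cv2.imwrite(f"pics/{n}0.png",c["color"][:,:,::-1])
    pickle.dump(c,open(f"pics/{n}0.pkl","wb"))
    print(n,{k:(np.round(v,3).tolist() if k not in("color","z_map") else v.shape) for k,v in c.items()})
E
```

```text
time_s 0.0
joint_positions [-1.4521  0.2458  1.559  -0.      1.3387 -0.1741]
qd [-0.0005 -0.0003 -0.0007 -0.      0.0004  0.0005]
joint_torque [-2.50000e-03 -4.15846e+01 -3.14595e+01  6.83000e-02  3.33000e-02
 -1.00000e-04]
tcp_pos [ 0.1876 -0.6217  0.2124]
tcp_rot [2.9735 1.5689 1.6955]
wrist_force [-0.8047 -1.0044  0.2797]
torque [0.014  0.045  0.0287]
grip_width 0.9939
scene {'color': (384, 512, 3), 'z_map': (384, 512), 'vertical_fov': 43.378, 'cx': 255.65, 'cy': 196.422, 'k1': -0.195, 'R': [[-0.899, -0.437, -0.01], [-0.28, 0.593, -0.755], [0.336, -0.676, -0.655]], 't': [0.467, 0.21, 1.199], 'shot': 1}
side {'color': (384, 512, 3), 'z_map': (384, 512), 'vertical_fov': 51.542, 'cx': 261.198, 'cy': 198.503, 'k1': -0.112, 'R': [[0.778, 0.629, -0.007], [0.448, -0.562, -0.696], [-0.441, 0.538, -0.718]], 't': [-0.423, -0.149, 1.398], 'shot': 2}
wrist {'color': (384, 512, 3), 'z_map': (384, 512), 'vertical_fov': 63.755, 'cx': 258.18, 'cy': 190.691, 'k1': -0.024, 'hand_eye': [[-0.0, -0.267, 0.964, -0.171], [-0.001, -0.964, -0.267, 0.078], [1.0, -0.001, 0.0, 0.0], [0.0, 0.0, 0.0, 1.0]], 'shot': 3}
```

View pics/scene0.png

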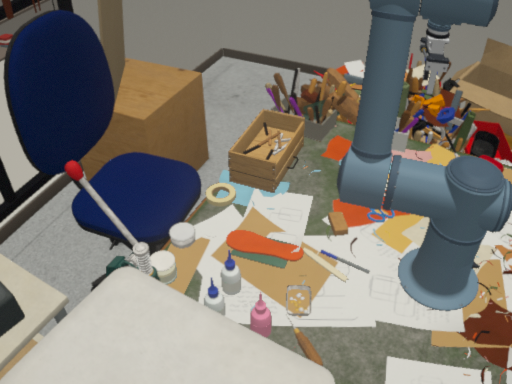

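View pics/side0.png

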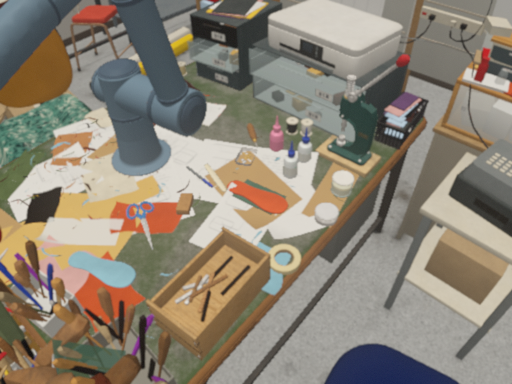

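View pics/wrist0.png

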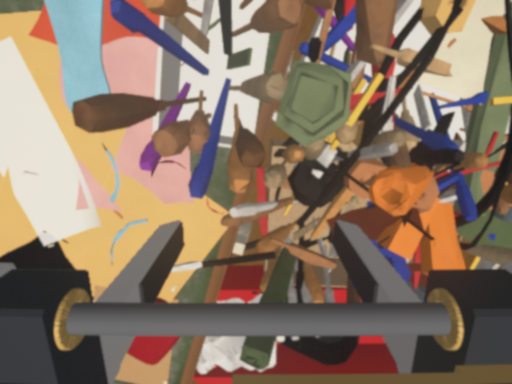

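The scene picture shows the red insole on the glass plate at about (265,246), the white bottles at (231,275) and (214,300), a pink look-alike at (261,320), and the box at (268,150). The jar and tin are at (161,263) and (182,235), and the tape is at (221,192). In the side view the red insole is at (258,197) and the box at (212,290). Next I'll measure.

View pics/side_crop.png

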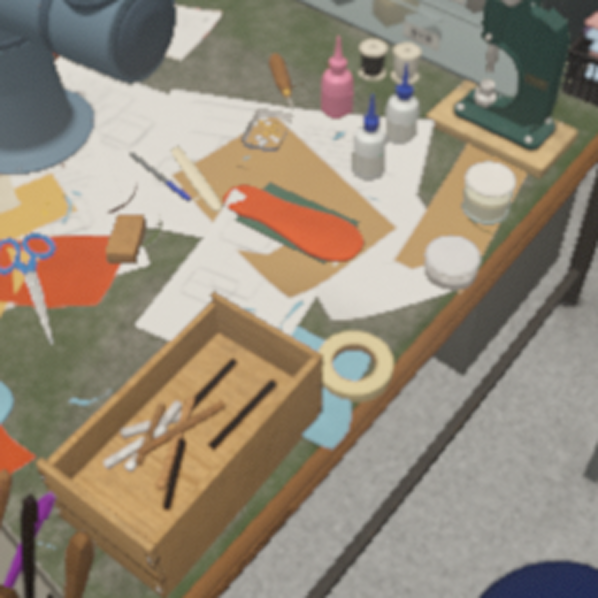

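View pics/scene_crop.png

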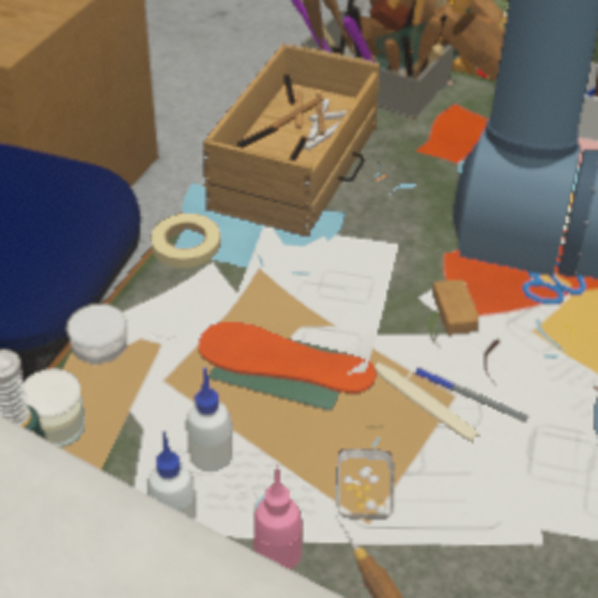

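```bash
python3 - <<'E'
from h import *
import pickle
allP=[];full=[]
for n in ["scene","side"]:
    c=pickle.load(open(f"pics/{n}0.pkl","rb"))
    hsv=cv2.cvtColor(c["color"],cv2.COLOR_RGB2HSV).astype(int)
    m=((hsv[...,0]<10)|(hsv[...,0]>172))&(hsv[...,1]>170)&(hsv[...,2]>120)
    P,uv=cloud(c,m)
    k=(P[:,0]>.3)&(P[:,0]<.6)&(P[:,1]>.03)&(P[:,1]<.18)&(P[:,2]>.009)
    P=P[k];print(n,len(P),"z",np.percentile(P[:,2],[5,50,95]).round(4))
    (cx,cy),(w,h),a=cv2.minAreaRect(P[:,:2].astype(np.float32)); print("rect",cx,cy,w,h,a)
    mm,w,v=pca(P[:,:2]); ax=v[:,1]*np.sign(v[0,1]); print("pca",mm,np.degrees(np.arctan2(ax[1],ax[0])))
    q=(P[:,:2]-mm)@ax; s_=(P[:,:2]-mm)@np.array([-ax[1],ax[0]])
    for a in np.arange(-.11,.12,.02):
        kk=abs(q-a)<.008
        if kk.sum()>5: print("  along %.2f lat %.3f..%.3f"%(a,*np.percentile(s_[kk],[2,98])))
    print("ends",q.min(),q.max(), mm+q.min()*ax, mm+q.max()*ax)
    P,uv=cloud(c,c["z_map"]>0); full.append(P)
# height map
P=np.vstack(full)
gx=np.arange(.30,.74,.02);gy=np.arange(.42,-.44,-.02)
print("max height mm; rows y, cols x",[int(1000*x) for x in gx])
for y in gy:
    row=[]
    for x in gx:
        k=(abs(P[:,0]-x-.01)<.01)&(abs(P[:,1]-y-.01)<.01)
        row.append("%4d"%(1000*np.percentile(P[k,2],95)) if k.sum()>2 else "   .")
    print("%5.2f"%y,"".join(row))
# box front face / top
k=(P[:,2]>.06)&(P[:,2]<.1)&(P[:,0]>.5)&(P[:,0]<.545)&(P[:,1]>-.37)&(P[:,1]<-.14)
Q=P[k]; print(len(Q)); 
if len(Q)>10:print(np.polyfit(Q[:,1],Q[:,0],1),np.median(Q,0))
E
```

```text
scene 1162 z [0.0123 0.0153 0.0186]
rect 0.4494103193283081 0.09091247618198395 0.2068023532629013 0.07437459379434586 10.609220504760742
pca [0.45666479 0.09675264] 5.5910277830378385
  along -0.11 lat -0.021..0.014
  along -0.09 lat -0.026..0.021
  along -0.07 lat -0.028..0.022
  along -0.05 lat -0.022..0.021
  along -0.03 lat -0.024..0.023
  along -0.01 lat -0.026..0.025
  along 0.01 lat -0.031..0.028
  along 0.03 lat -0.034..0.033
  along 0.05 lat -0.035..0.036
  along 0.07 lat -0.032..0.034
  along 0.09 lat -0.027..0.022
ends -0.11145002958006686 0.09500793628611763 [0.34574497 0.08589439] [0.55122075 0.10600898]
side 755 z [0.0139 0.0167 0.0196]
rect 0.4547513723373413 0.08997822552919388 0.19879817962646484 0.07078416645526886 6.291450023651123
pca [0.46954192 0.09198602] 5.285915587382574
  along -0.11 lat 0.013..0.019
  along -0.09 lat -0.025..0.022
  along -0.07 lat -0.023..0.020
  along -0.05 lat -0.022..0.021
  along -0.03 lat -0.022..0.023
  along -0.01 lat -0.026..0.026
  along 0.01 lat -0.028..0.032
  along 0.03 lat -0.032..0.034
  along 0.05 lat -0.030..0.034
  along 
[... 3710 characters left out ...]
 7   5   5   6  28 107  72  90  95 101 101  58 118   4  -1   .
-0.32    5   5   5   5   7   6   5   5   5   4   4 106  69  78  94  88 100  97 118   4  -2   .
-0.34    8  11  10  11   6   5   5   4   4   6   4 106  67  68  81  58  95  99 118   3   0   .
-0.36   10  11  11  10  10   5   5   5   5   4   4 106  58  58  57  57  57  92 118  68  -1   .
-0.38   12  12  11  12  11   8   8   7   4   4   3 107 104  66 106 112 111 114 118 113   0   .
-0.40   12  12  11  10   8   8   7   7   5   5   4 117 119 118 118 118 118 117 117  94  -1   .
-0.42   10   9   8   6   7   7   7   9   6   5   6 129   5   4 162   6   6   5   4   3  -2   .
966
[-0.04896865  0.51716765] [ 0.5302398  -0.26121227  0.08030779]
```

```bash
cat >> h.py <<'E'
def B(s=None):
    s=s or monitor.read_state()
    return Ro.from_euler("xyz",s["tcp_rot"]).as_matrix(),np.array(s["tcp_pos"])
def plan(target,jawdir=None):
    R,p=B(); print("axes x,y,z(cols)\n",R.round(4)); print("tcp",p.round(4))
    print("shift in tool axes",(R.T@(np.array(target)-p)).round(4))
    if jawdir is not None:
        j=R.T@np.r_[jawdir,0]; a=np.degrees(np.arctan2(-j[1],j[2])); a=(a+90)%180-90
        print("twist about x deg",a.round(2),"units",(a/6).round(2))
E
python3 - <<'E'
from h import *
a=np.radians(5.4)
plan([.432,.09,.2],[-np.sin(a),np.cos(a)])
E
```

```text
axes x,y,z(cols)
 [[-0.000e+00  9.574e-01  2.886e-01]
 [ 1.000e-04  2.886e-01 -9.574e-01]
 [-1.000e+00  0.000e+00 -1.000e-04]]
tcp [ 0.1876 -0.6223  0.2134]
shift in tool axes [ 0.0135  0.4396 -0.6115]
twist about x deg 11.38 units 1.9
```

Emit:
jog_arm(
  commands=[
    [[0, 0, 0, 1, 0.094], [0, 0, 0, 0.9, 0.094], [0, 0.02, -0.04, 0, 0.094], [0, 0.02, -0.043, 0, 0.094], [0, 0.02, -0.043, 0, 0.094], [0, 0.02, -0.043, 0, 0.094], [0, 0.02, -0.043, 0, 0.094], [0, 0.02, -0.043, 0, 0.094]],
  ],
)

```text
time_s: 2.85
tcp_pos: [0.2835, -0.3555, 0.2135]
tcp_rot: [0.734, 1.57, -0.743]
wrist_force: [1.1, -0.0, 0.8]
grip_width: 0.996
```

Emit:
jog_arm(
  commands=[
    [[0, 0.02, -0.043, 0, 0.094], [0, 0.02, -0.043, 0, 0.094], [0, 0.02, -0.043, 0, 0.094], [0, 0.02, -0.043, 0, 0.094], [0, 0.02, -0.043, 0, 0.094], [0, 0.02, -0.043, 0, 0.094], [0, 0.02, -0.043, 0, 0.094], [0, 0.02, -0.043, 0, 0.094]],
  ],
)

```text
time_s: 3.65
tcp_pos: [0.4107, 0.0022, 0.214]
tcp_rot: [1.188, 1.569, -0.288]
wrist_force: [0.5, -0.5, -0.0]
grip_width: 0.999
```

```bash
python3 - <<'E'
from h import *
plan([.432,.09,.1])
s=monitor.read_state();c=optics.capture("wrist");save(c,"w1.png")
import pickle;pickle.dump((s,c),open("pics/w1.pkl","wb"))
for t,h in [("insole_waist",.012),("insole",.008),("plate_top",.008),("bottle_a_cap",.094)]:
    for d in optics.spot_point(c,t)[:3]: print(t,round(d["conf"],2),np.round(d["pixel"]),onplane(c,d["pixel"],h,s).round(4))
hsv=cv2.cvtColor(c["color"],cv2.COLOR_RGB2HSV).astype(int)
m=((hsv[...,0]<10)|(hsv[...,0]>172))&(hsv[...,1]>150)&(hsv[...,2]>110)
P,uv=cloud(c,m,s)
k=(P[:,0]>.3)&(P[:,0]<.6)&(P[:,1]>.02)&(P[:,1]<.18);P=P[k]
print(len(P),np.percentile(P[:,2],[5,50,95]))
mm,w,v=pca(P[:,:2]); ax=v[:,1]*np.sign(v[0,1]); print("pca",mm,np.degrees(np.arctan2(ax[1],ax[0])))
q=(P[:,:2]-mm)@ax; s_=(P[:,:2]-mm)@np.array([-ax[1],ax[0]])
for a in np.arange(-.12,.12,.02):
    kk=abs(q-a)<.006
    if kk.sum()>5: print("  along %.2f lat %.3f..%.3f"%(a,*np.percentile(s_[kk],[1,99])))
print("ends", mm+q.min()*ax, mm+q.max()*ax,q.min(),q.max())
E
```

```text
axes x,y,z(cols)
 [[ 1.700e-03  9.956e-01  9.370e-02]
 [-5.000e-04  9.370e-02 -9.956e-01]
 [-1.000e+00  1.600e-03  6.000e-04]]
tcp [0.4107 0.0022 0.214 ]
shift in tool axes [ 0.1139  0.0293 -0.0854]
insole_waist 0.55 [184. 143.] [[0.4373 0.0935 0.012 ]]
insole 0.69 [186. 131.] [[0.4512 0.0936 0.008 ]]
8015 [0.01375627 0.01590177 0.01723929]
pca [0.46988376 0.09982076] 4.640296543511985
  along -0.12 lat -0.014..0.012
  along -0.10 lat -0.027..0.018
  along -0.08 lat -0.026..0.025
  along -0.06 lat -0.023..0.024
  along -0.04 lat -0.023..0.026
  along -0.02 lat -0.026..0.030
  along 0.00 lat -0.029..0.033
  along 0.02 lat -0.034..0.037
  along 0.04 lat -0.035..0.039
  along 0.06 lat -0.032..0.031
  along 0.08 lat -0.024..0.022
ends [0.34889569 0.09000065] [0.55538163 0.10676028] -0.12138594556689623 0.08577902894123628
```

View pics/w1.png

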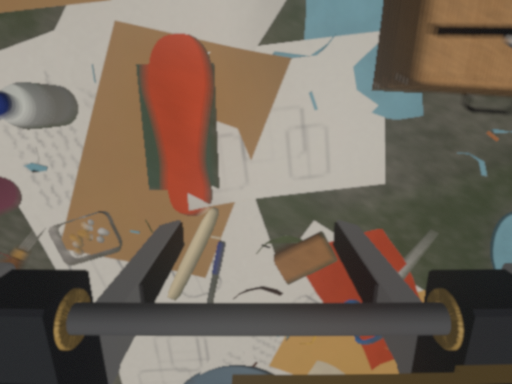

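The wrist picture shows the insole from its toe at (182,36) to its heel at (190,210), with the dark green plate under it and a bottle at (40,105). The waist is at about (0.434, 0.096), so I'm moving above it.

Emit:
jog_arm(
  commands=[
    [[0.02, 0.016, -0.045, 0, 0.094], [0.02, 0.016, -0.046, 0, 0.094], [0.04, 0, 0, 0, 0.094], [0.04, 0, 0, 0, 0.094], [0.034, 0, 0, 0, 0.094], [0, 0, 0, 0, 0.094]],
  ],
)

```text
time_s: 4.5
tcp_pos: [0.4286, 0.0884, 0.057]
tcp_rot: [-1.696, 1.561, 3.106]
wrist_force: [-0.3, -0.1, -0.2]
grip_width: 0.998
```

```bash
python3 - <<'E'
from h import *
plan([.434,.096,.018])
s=monitor.read_state();c=optics.capture("wrist");save(c,"w2.png")
hsv=cv2.cvtColor(c["color"],cv2.COLOR_RGB2HSV).astype(int)
m=((hsv[...,0]<10)|(hsv[...,0]>172))&(hsv[...,1]>150)&(hsv[...,2]>110)
P,uv=cloud(c,m,s)
k=(P[:,0]>.3)&(P[:,0]<.6)&(P[:,1]>.02)&(P[:,1]<.18);P=P[k]
print(np.percentile(P[:,2],[5,50,95]))
for x in np.arange(.40,.5,.01):
    kk=abs(P[:,0]-x)<.003
    if kk.sum()>5: print("x %.2f y %.3f..%.3f"%(x,*np.percentile(P[kk,1],[1,99])))
E
```

```text
axes x,y,z(cols)
 [[-1.020e-02  9.959e-01  9.030e-02]
 [ 4.000e-04  9.030e-02 -9.959e-01]
 [-9.999e-01 -1.010e-02 -1.300e-03]]
tcp [0.4286 0.0884 0.057 ]
shift in tool axes [ 0.0389  0.0064 -0.0071]
[0.01493853 0.01603927 0.01712213]
x 0.40 y 0.063..0.112
x 0.41 y 0.067..0.113
x 0.42 y 0.068..0.114
x 0.43 y 0.068..0.116
x 0.44 y 0.068..0.119
x 0.45 y 0.067..0.122
x 0.46 y 0.066..0.124
x 0.47 y 0.066..0.127
x 0.48 y 0.065..0.131
x 0.49 y 0.064..0.134
```

View pics/w2.png

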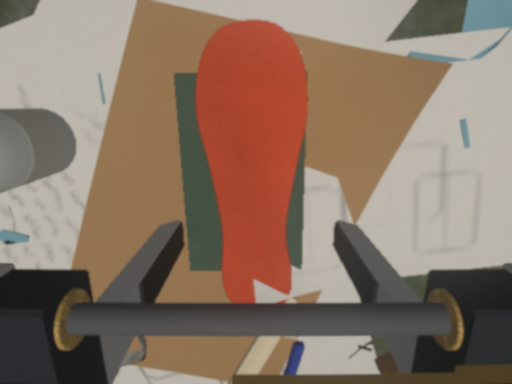

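The insole waist lies midway between the open fingers. Around x=0.434 its edges are at y=0.068 and 0.117. I'll lower in small steps.

Emit:
jog_arm(
  commands=[
    [[0.02, 0.005, -0.004, 0, 0.094], [0.015, 0, 0, 0, 0.094], [0, 0, 0, 0, 0.094], [0, 0, 0, 0, 0.094]],
  ],
)

```text
time_s: 4.95
tcp_pos: [0.4388, 0.0936, 0.0281]
tcp_rot: [1.417, 1.568, -0.061]
wrist_force: [-0.6, -1.5, 0.2]
grip_width: 1.004
```

```bash
python3 - <<'E'
from h import *
plan([.434,.0925,.018])
E
```

```text
axes x,y,z(cols)
 [[ 3.100e-03  9.957e-01  9.230e-02]
 [-2.000e-04  9.230e-02 -9.957e-01]
 [-1.000e+00  3.000e-03  5.000e-04]]
tcp [0.4388 0.0936 0.0281]
shift in tool axes [ 0.0101 -0.0049  0.0006]
```

Emit:
jog_arm(
  commands=[
    [[0.008, -0.005, 0, 0, 0.094], [0, 0, 0, 0, 0.094], [0, 0, 0, 0, 0.094]],
  ],
)

```text
time_s: 5.25
tcp_pos: [0.4322, 0.0938, 0.0184]
tcp_rot: [1.4, 1.57, -0.077]
wrist_force: [-0.0, 0.8, -0.6]
grip_width: 1.0
```

```bash
python3 - <<'E'
from h import *
plan([.434,.0925,.018])
s=monitor.read_state(); print(s["wrist_force"],s["qd"])
c=optics.capture("wrist");save(c,"w3.png")
s=monitor.read_state(); print(s["tcp_pos"],s["wrist_force"])
E
```

```text
axes x,y,z(cols)
 [[ 3.000e-04  9.956e-01  9.360e-02]
 [-0.000e+00  9.360e-02 -9.956e-01]
 [-1.000e+00  3.000e-04  1.000e-04]]
tcp [0.4322 0.0938 0.0184]
shift in tool axes [0.0004 0.0017 0.0014]
[-0.02323169  0.83968155 -0.62294952] [ 0.00439465  0.00281626 -0.00815056  0.00053927 -0.00249831  0.00066672]
[0.43236799 0.09382928 0.01848653] [ 0.02977522  0.06148508 -1.23064332]
```

View pics/w3.png

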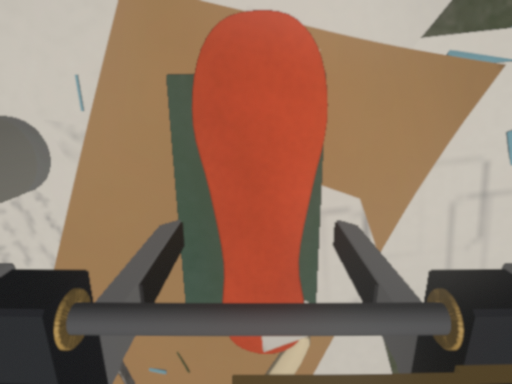

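The tips are about 10 mm above the desk, just over the plate and not pressing on it. I'll close the gripper.

Emit:
jog_arm(
  commands=[
    [[0, 0, 0, 0, 0.04], [0, 0, 0, 0, 0.04], [0, 0, 0, 0, 0.04], [0, 0, 0, 0, 0.04], [0, 0, 0, 0, 0.04], [0, 0, 0, 0, 0.04]],
  ],
)

```text
time_s: 5.9
tcp_pos: [0.4322, 0.0939, 0.0181]
tcp_rot: [-0.014, 1.571, -1.491]
wrist_force: [-0.3, -0.2, -0.1]
grip_width: 0.542
```

Emit:
jog_arm(
  commands=[
    [[-0.005, 0, 0, 0, 0.04], [-0.01, 0, 0, 0, 0.04], [-0.02, 0, 0, 0, 0.04], [-0.03, 0, 0, 0, 0.04], [-0.03, 0, 0, 0, 0.04], [-0.03, 0, 0, 0, 0.04], [0, 0, 0, 0, 0.04], [0, 0, 0, 0, 0.04]],
  ],
)

```text
time_s: 6.7
tcp_pos: [0.4324, 0.0939, 0.1437]
tcp_rot: [1.424, 1.569, -0.053]
wrist_force: [-0.2, 0.5, -1.6]
grip_width: 0.537
```

```bash
python3 - <<'E'
from h import *
plan([.434,.0925,.018])
c=optics.capture("side");save(c,"s3.png",(130,80,260,260),2.3)
s=monitor.read_state();c=optics.capture("wrist");save(c,"w4.png")
hsv=cv2.cvtColor(c["color"],cv2.COLOR_RGB2HSV).astype(int)
m=((hsv[...,0]<10)|(hsv[...,0]>172))&(hsv[...,1]>150)&(hsv[...,2]>110)
P,uv=cloud(c,m,s);k=(P[:,0]>.3)&(P[:,0]<.6)&(P[:,2]>.05);P=P[k]
A=np.c_[P[:,:2],np.ones(len(P))];co=np.linalg.lstsq(A,P[:,2],rcond=None)[0];print(len(P),co,P.mean(0))
E
```

```text
axes x,y,z(cols)
 [[ 1.500e-03  9.956e-01  9.380e-02]
 [-1.000e-04  9.380e-02 -9.956e-01]
 [-1.000e+00  1.500e-03  2.000e-04]]
tcp [0.4324 0.0939 0.1437]
shift in tool axes [0.1257 0.0012 0.0015]
30759 [-0.02239446 -0.01441866  0.15163394] [0.47977863 0.09829316 0.1394723 ]
```

View pics/s3.png

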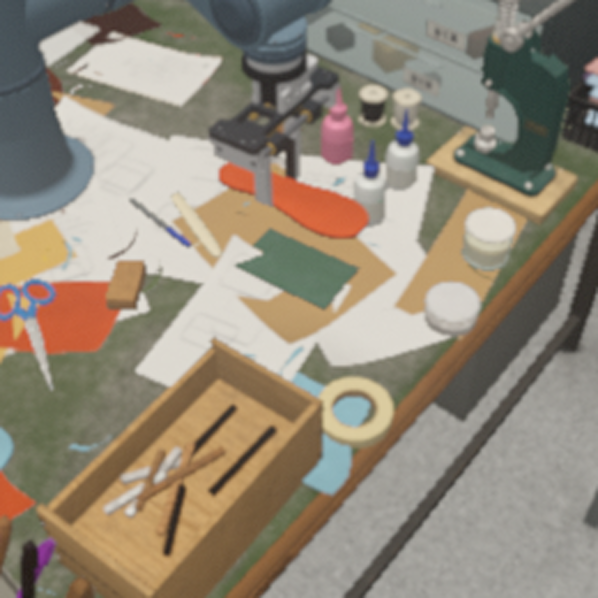

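View pics/w4.png

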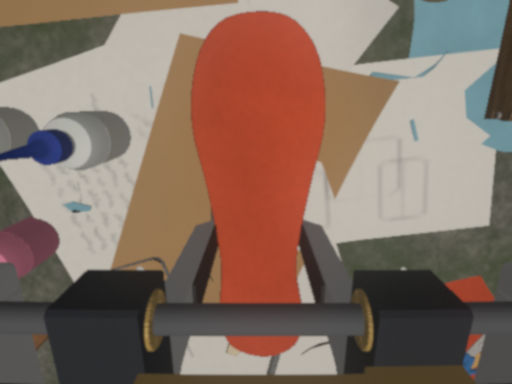

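The insole is held nearly level, toe sagging about 1°, and the green plate stayed where it was. Next I carry it to the box front, toe over the box and off to the side of the drawer pull.

Emit:
jog_arm(
  commands=[
    [[-0.02, 0, 0.02, 0, 0.04], [0, 0.001, 0.038, 0, 0.04], [0, 0.001, 0.038, 0, 0.04], [0, 0.001, 0.038, 0, 0.04], [0, 0.001, 0.038, 0, 0.04], [0, 0.001, 0.038, 0, 0.04], [0, 0.001, 0.038, 0, 0.04], [0, 0.001, 0.038, 0.4, 0.04]],
  ],
)

```text
time_s: 7.6
tcp_pos: [0.465, -0.1912, 0.1611]
tcp_rot: [-2.262, 1.567, 2.501]
wrist_force: [0.2, 0.7, -0.2]
grip_width: 0.544
```

```bash
python3 - <<'E'
from h import *
import pickle
plan([.4665,-.19,.14])
for n in ["side","scene"]:
    c=optics.capture(n);save(c,n+"4.png",(100,120,300,250) if n=="side" else (180,80,260,220),2.3)
    pickle.dump(c,open(f"pics/{n}4.pkl","wb"))
s=monitor.read_state();c=optics.capture("wrist");save(c,"w5.png");pickle.dump((s,c),open("pics/w5.pkl","wb"))
P,uv=cloud(c,c["z_map"]>0,s)
k=(P[:,2]>.1)&(P[:,2]<.125)&(P[:,0]>.45)&(P[:,1]<-.1);P=P[k]
for y in np.arange(-.38,-.1,.02):
    kk=abs(P[:,1]-y)<.006
    if kk.sum()>8: print("y %.2f x %.3f..%.3f z %.3f"%(y,*np.percentile(P[kk,0],[1,99]),np.median(P[kk,2])))
for t,h in [("box_front_edge",.105),("timber_box",0)]:
    for d in optics.spot_point(c,t)[:2]: print(t,d["conf"],d["pixel"],onplane(c,d["pixel"],h,s).round(3))
E
```

```text
axes x,y,z(cols)
 [[-0.0029  0.9987  0.0505]
 [ 0.0022  0.0505 -0.9987]
 [-1.     -0.0028 -0.0023]]
tcp [ 0.465  -0.1912  0.1611]
shift in tool axes [ 0.0211  0.0017 -0.0011]
y -0.38 x 0.531..0.539 z 0.105
y -0.36 x 0.530..0.538 z 0.105
y -0.34 x 0.529..0.537 z 0.105
y -0.32 x 0.528..0.536 z 0.105
y -0.30 x 0.527..0.535 z 0.105
y -0.28 x 0.527..0.617 z 0.105
y -0.26 x 0.526..0.534 z 0.105
y -0.24 x 0.525..0.533 z 0.105
y -0.14 x 0.520..0.528 z 0.105
y -0.12 x 0.521..0.604 z 0.117
box_front_edge 0.72 [349.6, 137.2] [[ 0.524 -0.258  0.105]]
timber_box 0.87 [322.8, 60.5] [[ 0.59  -0.253  0.   ]]
```

View pics/side4.png

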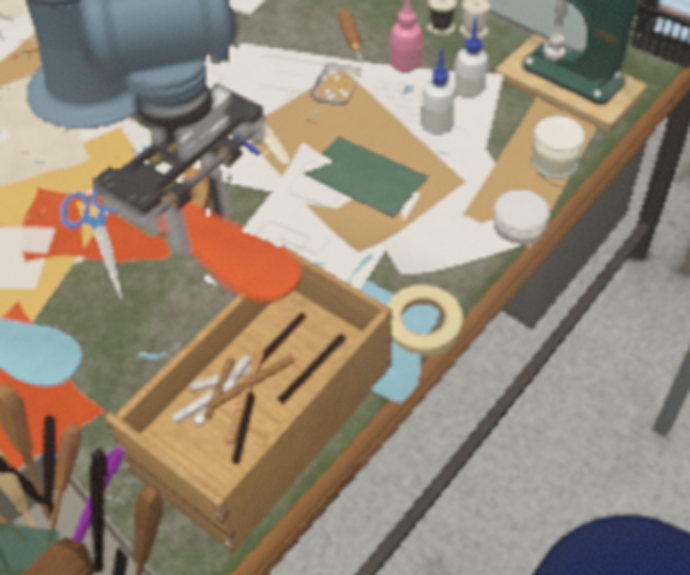

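View pics/scene4.png

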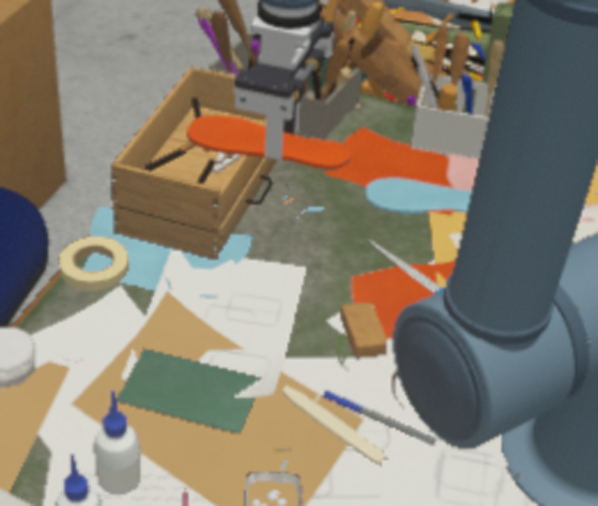

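View pics/w5.png

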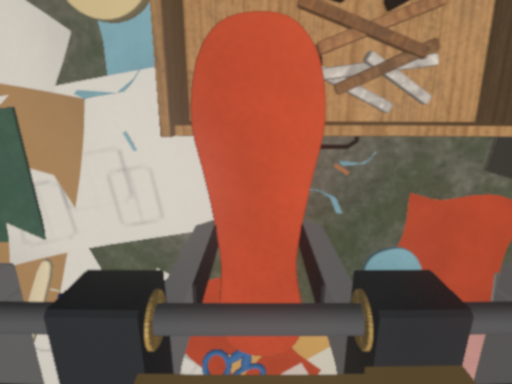

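The outer top edge of the front wall is at x≈0.522 here, so the waist is about 57 mm out from it. I'll lower until the edge takes the toe half, then keep pressing gently so the insole turns in the pads.

Emit:
jog_arm(
  commands=[
    [[0.02, 0, 0.008, 0, 0.04], [0.02, 0, 0, 0, 0.04], [0.005, 0, 0, 0, 0.04], [0.005, 0, 0, 0, 0.04], [0.005, 0, 0, 0, 0.04], [0.005, 0, 0, 0, 0.04], [0, 0, 0, 0, 0.04]],
  ],
)

```text
time_s: 8.55
tcp_pos: [0.4667, -0.1981, 0.1032]
tcp_rot: [1.366, 1.57, -0.152]
wrist_force: [-0.2, 1.4, 1.1]
grip_width: 0.54
```

```bash
cat > ins.py <<'E'
from h import *
def insole(name):
    s=monitor.read_state();c=optics.capture("wrist");save(c,name)
    hsv=cv2.cvtColor(c["color"],cv2.COLOR_RGB2HSV).astype(int)
    m=((hsv[...,0]<10)|(hsv[...,0]>172))&(hsv[...,1]>150)&(hsv[...,2]>110)
    P,uv=cloud(c,m,s);P=P[(P[:,0]>.3)&(P[:,2]>.02)&(abs(P[:,1]-s["tcp_pos"][1])<.045)&(P[:,0]<.66)]
    A=np.c_[P[:,:2],np.ones(len(P))];co=np.linalg.lstsq(A,P[:,2],rcond=None)[0]
    res=P[:,2]-A@co
    print("n",len(P),"slope deg",np.degrees(np.arctan(co[:2])).round(1),"std",res.std().round(4),"max",P[P[:,0].argmax()].round(3),"min",P[P[:,0].argmin()].round(3),"topz at tcp",(co@np.r_[s["tcp_pos"][:2],1]).round(4),"tcp",np.round(s["tcp_pos"],4),"F",np.round(s["wrist_force"],1),"t",s["time_s"])
E
python3 - <<'E'
from ins import *
insole("w6.png")
E
```

```text
n 34245 slope deg [13.6  1.3] std 0.0043 max [ 0.611 -0.207  0.055] min [ 0.41  -0.178  0.085] topz at tcp 0.1001 tcp [ 0.4667 -0.1981  0.1032] F [-0.2  1.4  1.1] t 8.55
```

View pics/w6.png

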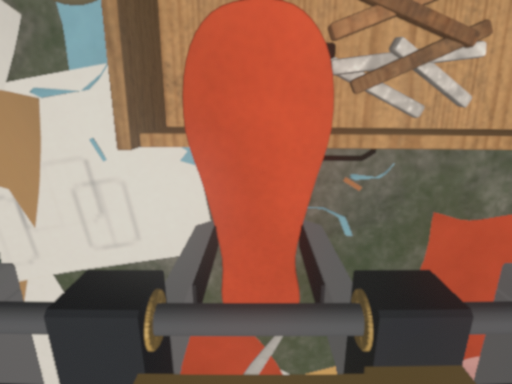

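The insole turns in the pads as planned: about 13° with little force. I'll continue lowering.

Emit:
jog_arm(
  commands=[
    [[0.006, 0, 0, 0, 0.04], [0.006, 0, 0, 0, 0.04], [0.006, 0, 0, 0, 0.04], [0.006, 0, 0, 0, 0.04], [0.006, 0, 0, 0, 0.04], [0, 0, 0, 0, 0.04]],
  ],
)

```text
time_s: 9.2
tcp_pos: [0.4654, -0.1977, 0.0718]
tcp_rot: [-2.12, 1.568, 2.644]
wrist_force: [-1.5, -0.7, -0.3]
grip_width: 0.535
```

```bash
python3 - <<'E'
from ins import *
insole("w7.png")
c=optics.capture("scene");save(c,"scene7.png",(180,80,260,220),2.3)
E
```

```text
n 33286 slope deg [41.9  3.2] std 0.0033 max [ 0.577 -0.223  0.072] min [ 0.416 -0.178  0.02 ] topz at tcp 0.0646 tcp [ 0.4654 -0.1977  0.0718] F [-1.5 -0.7 -0.3] t 9.2
```

View pics/scene7.png

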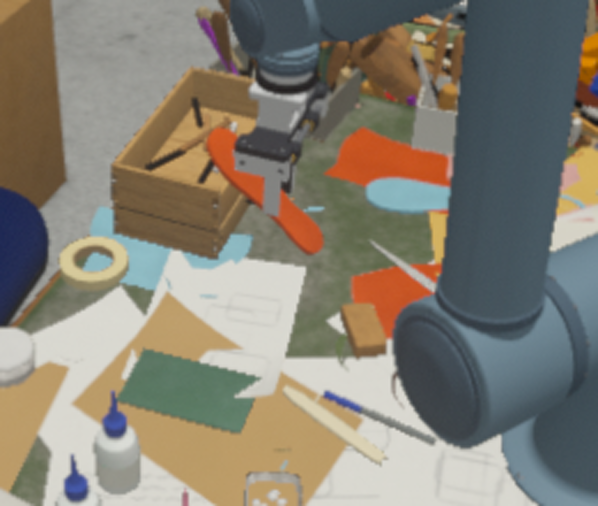

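View pics/w7.png

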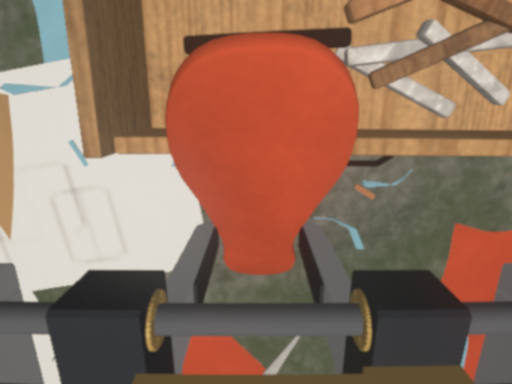

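The tilt is about 42° and the heel is close to the desk. I'll move in toward the box and rise slightly to make it steeper.

Emit:
jog_arm(
  commands=[
    [[-0.001, 0.005, 0, 0, 0.04], [-0.001, 0.005, 0, 0, 0.04], [-0.001, 0.005, 0, 0, 0.04], [0, 0.005, 0, 0, 0.04], [0, 0, 0, 0, 0.04], [0, 0, 0, 0, 0.04]],
  ],
)

```text
time_s: 9.9
tcp_pos: [0.48, -0.1973, 0.0758]
tcp_rot: [-1.696, 1.551, 3.071]
wrist_force: [-29.2, -1.8, 17.3]
grip_width: 0.533
```

```bash
python3 - <<'E'
from ins import *
insole("w8.png")
c=optics.capture("scene");save(c,"scene8.png",(240,110,130,110),4.6)
E
```

```text
n 28015 slope deg [48.2  3.5] std 0.0074 max [ 0.576 -0.204  0.07 ] min [ 0.439 -0.178  0.02 ] topz at tcp 0.069 tcp [ 0.48   -0.1973  0.0758] F [-29.2  -1.8  17.3] t 9.9
```

View pics/scene8.png

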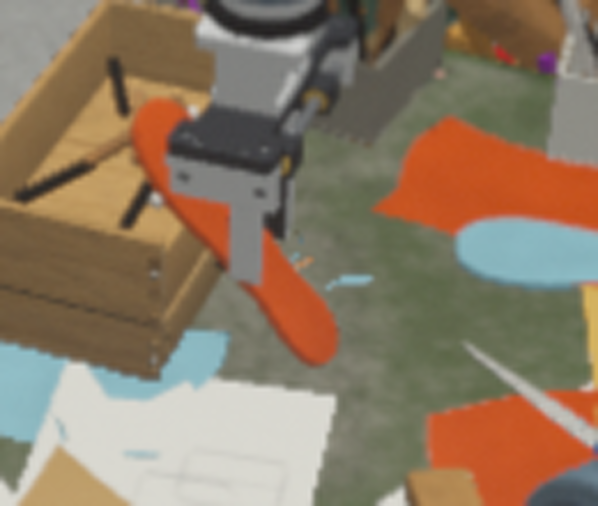

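View pics/w8.png

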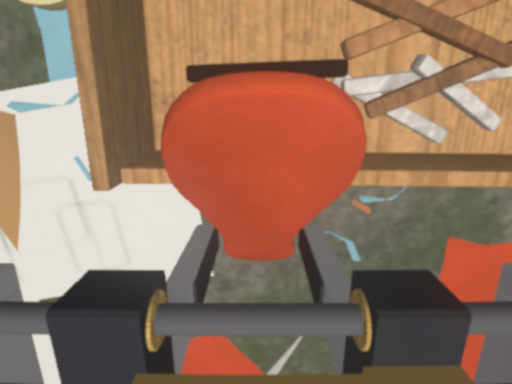

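The wrist force rose to about 34 N, because the insole is wedged between the edge and its heel. I'll relax before letting go.

Emit:
jog_arm(
  commands=[
    [[0, -0.004, 0, 0, 0.04], [0, -0.002, 0, 0, 0.04], [0, 0, 0, 0, 0.04]],
  ],
)

```text
time_s: 10.3
tcp_pos: [0.4794, -0.1974, 0.0762]
tcp_rot: [-1.803, 1.568, 2.961]
wrist_force: [-6.2, 0.0, 2.5]
grip_width: 0.533
```

```bash
python3 - <<'E'
from ins import *
insole("w9.png")
E
```

```text
n 28977 slope deg [48.1  3.6] std 0.0076 max [ 0.58  -0.205  0.07 ] min [ 0.438 -0.177  0.02 ] topz at tcp 0.0689 tcp [ 0.4794 -0.1974  0.0762] F [-6.2  0.   2.5] t 10.3
```

Emit:
jog_arm(
  commands=[
    [[0, 0, 0, 0, 0.06], [0, 0, 0, 0, 0.06], [0, 0, 0, 0, 0.07], [0, 0, 0, 0, 0.09], [0, 0, 0, 0, 0.094], [0, 0, 0, 0, 0.094], [0, 0, 0, 0, 0.094], [0, 0, 0, 0, 0.094]],
  ],
)

```text
time_s: 11.15
tcp_pos: [0.4804, -0.1975, 0.0762]
tcp_rot: [1.515, 1.571, -0.004]
wrist_force: [-0.4, 0.8, -1.0]
grip_width: 0.996
```

```bash
python3 - <<'E'
from ins import *
insole("w10.png")
c=optics.capture("scene");save(c,"scene10.png",(240,110,130,110),4.6)
E
```

```text
n 28603 slope deg [48.4  3.1] std 0.006 max [ 0.579 -0.202  0.07 ] min [ 0.439 -0.192  0.02 ] topz at tcp 0.0697 tcp [ 0.4804 -0.1975  0.0762] F [-0.4  0.8 -1. ] t 11.15
```

View pics/scene10.png

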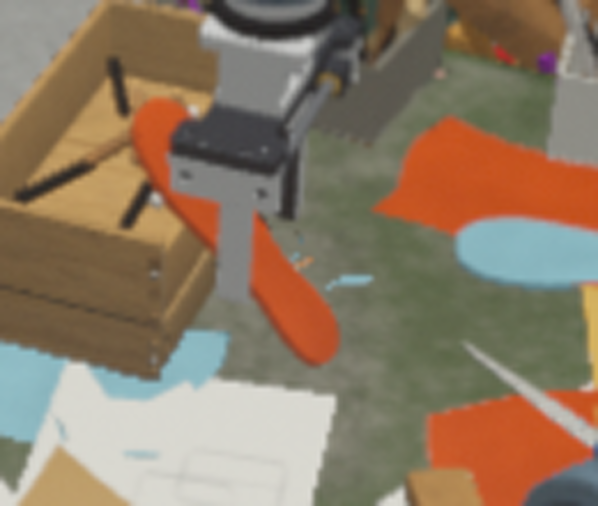

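View pics/w10.png

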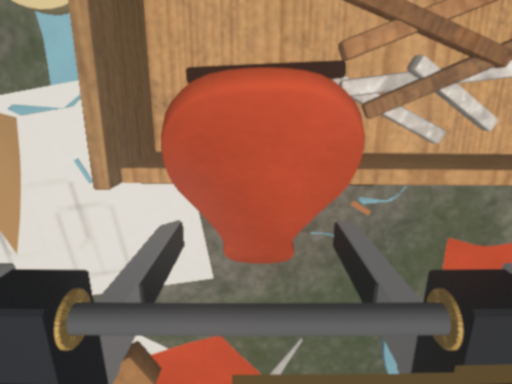

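The insole stays leaning at about 47°, let go, with its heel on the desk. I'll retreat straight up and swing over to look at the bottles.

Emit:
jog_arm(
  commands=[
    [[-0.01, 0, 0, 0, 0.094], [-0.02, 0, 0, 0, 0.094], [-0.035, 0, 0, 0, 0.094], [-0.045, 0, 0, 0, 0.094], [-0.045, 0, 0, 0, 0.094], [-0.03, 0, -0.03, 0, 0.094], [0, -0.005, -0.045, 0, 0.094], [0, -0.005, -0.045, 0, 0.094]],
  ],
)

```text
time_s: 12.05
tcp_pos: [0.4645, -0.0775, 0.2636]
tcp_rot: [1.158, 1.567, -0.362]
wrist_force: [0.9, 0.5, 0.0]
grip_width: 0.998
```

Emit:
jog_arm(
  commands=[
    [[0, -0.005, -0.045, 0, 0.06], [0, -0.005, -0.045, 0, 0.06], [0, -0.005, -0.045, 0, 0.06], [0, -0.005, -0.045, 0, 0.06], [0, -0.005, -0.045, 0, 0.06], [0, 0, -0.045, 0, 0.06], [0, 0, -0.045, 0, 0.06], [0, 0, 0, 0, 0.06]],
  ],
)

```text
time_s: 12.85
tcp_pos: [0.4217, 0.2391, 0.262]
tcp_rot: [2.71, 1.569, 1.198]
wrist_force: [0.1, -0.2, -0.5]
grip_width: 0.638
```

```bash
python3 - <<'E'
from h import *
import pickle
plan([.465,.248,.2])
for n in ["scene","side"]:
    c=optics.capture(n);save(c,n+"11.png",(150,80,260,220) if n=="scene" else (120,80,250,220),2.3);pickle.dump(c,open(f"pics/{n}11.pkl","wb"))
s=monitor.read_state();c=optics.capture("wrist");save(c,"w11.png");pickle.dump((s,c),open("pics/w11.pkl","wb"))
for t,h in [("bottle_a_cap",.094),("bottle_a",0),("plate_top",.008)]:
    for d in optics.spot_point(c,t)[:4]: print(t,round(d["conf"],2),np.round(d["pixel"]),onplane(c,d["pixel"],h,s).round(4))
hsv=cv2.cvtColor(c["color"],cv2.COLOR_RGB2HSV).astype(int)
m=(hsv[...,0]>105)&(hsv[...,0]<130)&(hsv[...,1]>130)
P,uv=cloud(c,m,s)
for k,n in [((P[:,1]<.29)&(P[:,1]>.2),"near"),((P[:,1]>.29),"far")]:
    k=k&(P[:,2]>.098)&(P[:,2]<.15)
    Q=P[k];print(n,len(Q)); 
    if len(Q): print(np.median(Q,0).round(4),Q[Q[:,2]>.125].mean(0).round(4))
E
```

```text
axes x,y,z(cols)
 [[ 5.000e-04  9.983e-01  5.850e-02]
 [ 1.300e-03  5.850e-02 -9.983e-01]
 [-1.000e+00  6.000e-04 -1.300e-03]]
tcp [0.4217 0.2391 0.262 ]
shift in tool axes [ 0.062   0.0437 -0.0063]
bottle_a_cap 0.82 [245. 138.] [[0.4662 0.2519 0.094 ]]
bottle_a_cap 0.67 [178. 233.] [[0.3503 0.3266 0.094 ]]
bottle_a 0.82 [182. 130.] [[0.4621 0.3426 0.    ]]
bottle_a 0.62 [248. 133.] [[0.463  0.2512 0.    ]]
bottle_a 0.58 [192. 207.] [[0.3506 0.33   0.    ]]
plate_top 0.92 [352. 146.] [[0.4538 0.1078 0.008 ]]
near 0
far 104
[0.4655 0.3305 0.1001] [0.4637 0.3357 0.1401]
```

View pics/w11.png

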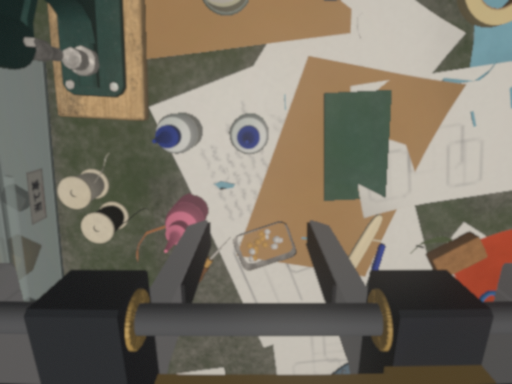

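View pics/scene11.png

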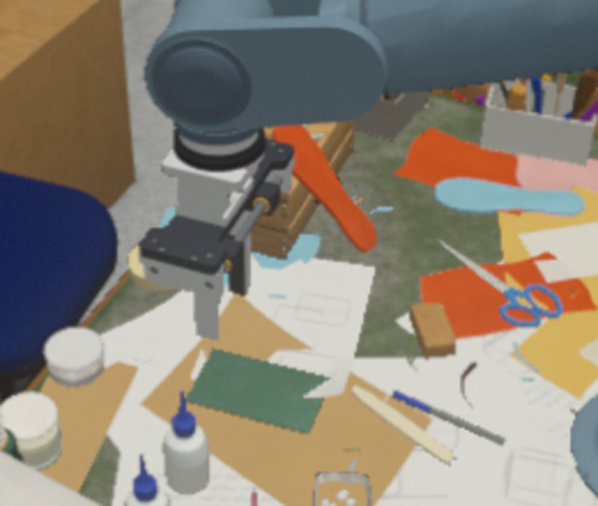

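View pics/side11.png

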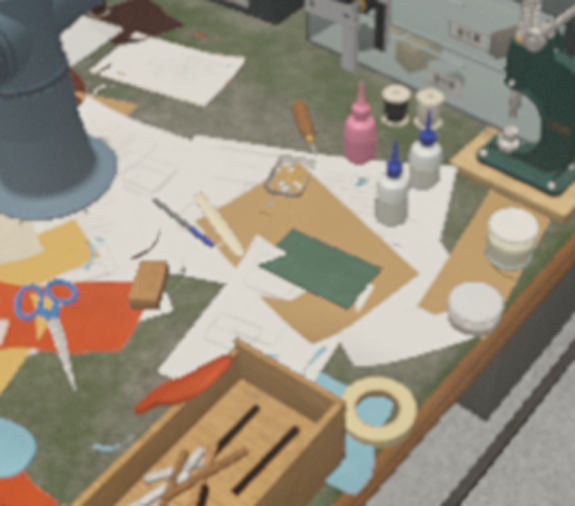

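Step 1 looks done: the scene and side pictures show the red insole leaning on the box front. In the wrist picture the candidates are the white, blue-capped bottles at (248,133) and (175,132), and a pink one at (187,220). The two white bottles fit; the pink one is the look-alike to leave. I'll confirm in an enlarged crop while approaching the nearer white bottle.

Emit:
jog_arm(
  commands=[
    [[0.02, 0.022, -0.005, 0, 0.06], [0.03, 0.022, -0.004, 0, 0.06], [0.03, 0, 0, 0, 0.06], [0.01, 0, 0, 0, 0.06], [0, 0, 0, 0, 0.06], [0, 0, 0, 0, 0.06]],
  ],
)

```text
time_s: 13.75
tcp_pos: [0.467, 0.2461, 0.1726]
tcp_rot: [1.787, 1.569, 0.267]
wrist_force: [0.4, -0.1, -0.5]
grip_width: 0.639
```

```bash
python3 - <<'E'
from h import *
import pickle
s0,c0=pickle.load(open("pics/w11.pkl","rb")); save(c0,"w11crop.png",(130,90,180,170),3.3)
s=monitor.read_state();c=optics.capture("wrist");save(c,"w12.png");pickle.dump((s,c),open("pics/w12.pkl","wb"))
plan([.4655,.251,.17])
print("F",s["wrist_force"])
for t,h in [("bottle_a_cap",.094),("bottle_a",0)]:
    for d in optics.spot_point(c,t)[:4]: print(t,round(d["conf"],2),np.round(d["pixel"]),onplane(c,d["pixel"],h,s).round(4))
P,uv=cloud(c,c["z_map"]>0,s)
for lo,hi in [(.06,.082),(.086,.104),(.108,.125),(.125,.145)]:
    k=(P[:,2]>lo)&(P[:,2]<hi)&(abs(P[:,0]-.465)<.04)&(abs(P[:,1]-.25)<.04)
    Q=P[k]
    if len(Q)>5: print(lo,hi,len(Q),Q.mean(0).round(4),Q.min(0).round(3),Q.max(0).round(3))
E
```

```text
axes x,y,z(cols)
 [[ 3.100e-03  9.987e-01  5.140e-02]
 [ 8.000e-04  5.140e-02 -9.987e-01]
 [-1.000e+00  3.100e-03 -7.000e-04]]
tcp [0.4673 0.2464 0.1731]
shift in tool axes [ 0.0031 -0.0016 -0.0047]
F [ 0.4284499  -0.14926025 -0.51830293]
bottle_a_cap 0.77 [256. 198.] [[0.4694 0.2478 0.094 ]]
bottle_a 0.94 [177. 178.] [[0.4613 0.3387 0.    ]]
bottle_a 0.68 [224.   5.] [[0.6413 0.2886 0.    ]]
bottle_a 0.57 [253. 178.] [[0.4658 0.2515 0.    ]]
0.06 0.082 1158 [0.4766 0.2491 0.0711] [0.45  0.225 0.06 ] [0.491 0.272 0.079]
0.086 0.104 560 [0.4712 0.249  0.0989] [0.456 0.237 0.086] [0.48  0.261 0.104]
0.108 0.125 105 [0.4706 0.249  0.1161] [0.467 0.245 0.108] [0.472 0.253 0.125]
0.125 0.145 94 [0.4689 0.2491 0.1337] [0.466 0.246 0.125] [0.471 0.252 0.142]
```

View pics/w11crop.png

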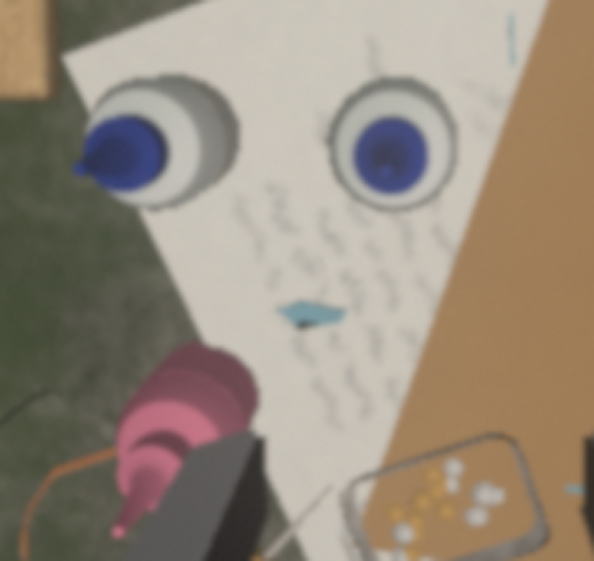

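View pics/w12.png

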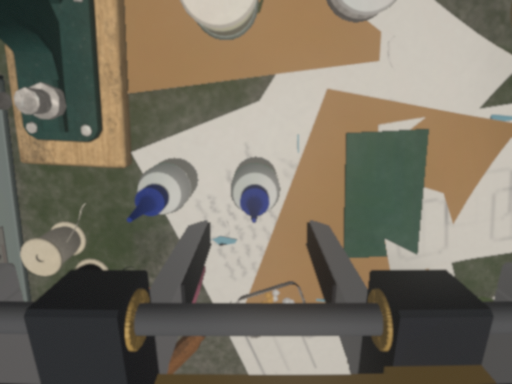

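The crop confirms two white bottles with blue caps; the pink one stands apart. The nearer cap measures about (0.468, 0.249). I'll descend so the tips stay just above the bottle's shoulder.

Emit:
jog_arm(
  commands=[
    [[0.02, 0.001, -0.003, 0, 0.06], [0.025, 0, 0, 0, 0.06], [0.02, 0, 0, 0, 0.06], [0.01, 0, 0, 0, 0.06], [0, 0, 0, 0, 0.06], [0, 0, 0, 0, 0.06]],
  ],
)

```text
time_s: 14.5
tcp_pos: [0.468, 0.2497, 0.0973]
tcp_rot: [1.794, 1.569, 0.275]
wrist_force: [-0.4, -0.2, 0.8]
grip_width: 0.641
```

```bash
python3 - <<'E'
from h import *
plan([.468,.249,.0945])
s=monitor.read_state();c=optics.capture("wrist");save(c,"w13.png")
print(s["wrist_force"])
E
```

```text
axes x,y,z(cols)
 [[ 1.800e-03  9.986e-01  5.200e-02]
 [ 5.000e-04  5.200e-02 -9.986e-01]
 [-1.000e+00  1.800e-03 -4.000e-04]]
tcp [0.468  0.2497 0.0973]
shift in tool axes [ 0.0028 -0.      0.0007]
[-0.36269632 -0.17364419  0.76403708]
```

View pics/w13.png

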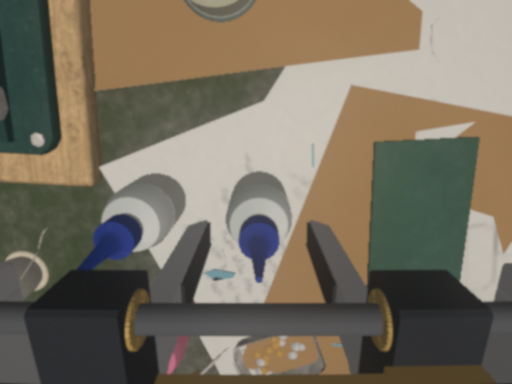

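Emit:
jog_arm(
  commands=[
    [[0.002, 0, 0, 0, 0.06], [0, 0, 0, 0, 0.015], [0, 0, 0, 0, 0.015], [0, 0, 0, 0, 0.015], [0, 0, 0, 0, 0.015], [0, 0, 0, 0, 0.015], [0, 0, 0, 0, 0.015]],
  ],
)

```text
time_s: 15.25
tcp_pos: [0.4672, 0.2495, 0.0942]
tcp_rot: [-2.945, 1.571, 1.82]
wrist_force: [-0.6, -0.2, -0.0]
grip_width: 0.253
```

```bash
python3 - <<'E'
from h import *
F=[];T=[]
for i in range(8):
    s=monitor.read_state();F.append(s["wrist_force"]);T.append(s["joint_torque"]);optics.capture("wrist")
print(np.mean(F,0).round(2),np.std(F,0).round(2),np.mean(T,0).round(3),s["tcp_pos"],s["grip_width"])
E
```

```text
[-0.16 -0.06  0.33] [0.35 0.27 0.37] [ -0.121 -32.098 -27.591  -0.057  -0.089   0.   ] [0.46720873 0.24947593 0.09419593] 0.2499690176906123
```

Emit:
jog_arm(
  commands=[
    [[-0.005, 0, 0, 0, 0.015], [-0.01, 0, 0, 0, 0.015], [-0.015, 0, 0, 0, 0.015], [-0.015, 0, 0, 0, 0.015], [-0.015, 0, 0, 0, 0.015], [0, 0, 0, 0, 0.015], [0, 0, 0, 0, 0.015], [0, 0, 0, 0, 0.015]],
  ],
)

```text
time_s: 16.45
tcp_pos: [0.4667, 0.2493, 0.1535]
tcp_rot: [-1.348, 1.57, -2.867]
wrist_force: [-0.2, 0.0, -1.1]
grip_width: 0.248
```

```bash
python3 - <<'E'
from h import *
F=[];T=[]
for i in range(10):
    s=monitor.read_state();F.append(s["wrist_force"]);T.append(s["joint_torque"])
    c=optics.capture("wrist" if i else "side")
    if i==0: save(c,"side14.png",(230,80,150,130),4)
print(np.mean(F,0).round(2),np.std(F,0).round(2),np.mean(T,0).round(3),s["tcp_pos"],s["grip_width"],s["time_s"])
E
```

```text
[ 0.04 -0.19 -0.84] [0.97 0.51 0.32] [ 4.0000e-03 -3.1309e+01 -3.0155e+01 -1.0000e-03 -7.4000e-02  0.0000e+00] [0.46712992 0.24942646 0.15402174] 0.24874580274586996 16.9
```

View pics/side14.png

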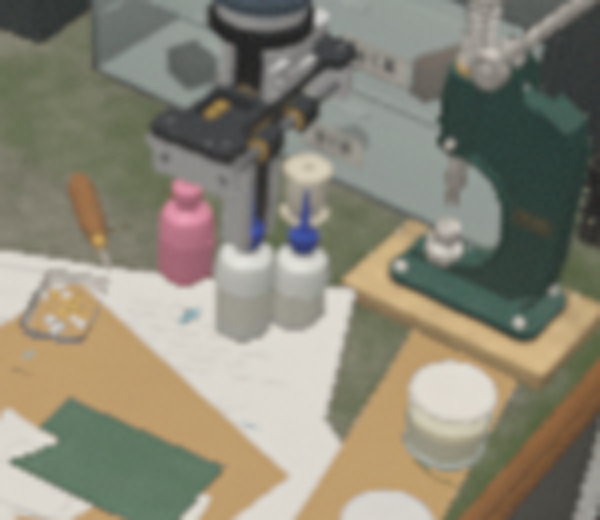

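The bottle is lifted about 60 mm. The wrist shows only about 0.8 to 1.0 N of weight, which fits the light one. I'll set it back down upright in the same place.

Emit:
jog_arm(
  commands=[
    [[0.015, 0, 0, 0, 0.015], [0.015, 0, 0, 0, 0.015], [0.015, 0, 0, 0, 0.015], [0.01, 0, 0, 0, 0.015], [0.003, 0, 0, 0, 0.015], [0.002, 0, 0, 0, 0.015], [0, 0, 0, 0, 0.015], [0, 0, 0, 0, 0.015]],
  ],
)

```text
time_s: 17.75
tcp_pos: [0.4675, 0.2496, 0.0945]
tcp_rot: [1.861, 1.57, 0.342]
wrist_force: [0.2, 0.5, -1.0]
grip_width: 0.247
```

```bash
python3 - <<'E'
from h import *
F=[]
for i in range(4):
    s=monitor.read_state();F.append(s["wrist_force"]);c=optics.capture("side")
print(np.mean(F,0).round(2),s["tcp_pos"],s["joint_positions"]); save(c,"side15.png",(230,80,150,130),4)
E
```

```text
[ 0.19  0.37 -1.  ] [0.46725542 0.24949262 0.09426182] [2.76203916e-01 1.08979668e-01 1.94844346e+00 5.47476582e-05
 1.08376035e+00 1.79500820e+00]
```

View pics/side15.png

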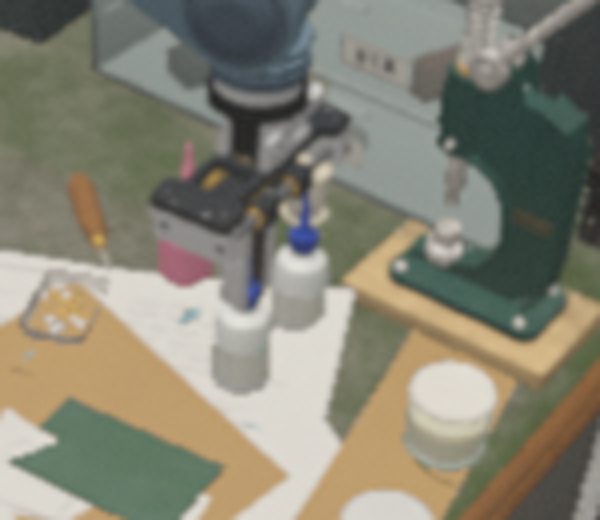

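Emit:
jog_arm(
  commands=[
    [[0.001, 0, 0, 0, 0.015], [0, 0, 0, 0, 0.03], [0, 0, 0, 0, 0.045], [0, 0, 0, 0, 0.06], [0, 0, 0, 0, 0.06], [0, 0, 0, 0, 0.06], [0, 0, 0, 0, 0.06]],
  ],
)

```text
time_s: 18.65
tcp_pos: [0.4671, 0.2494, 0.0931]
tcp_rot: [-1.497, 1.571, -3.016]
wrist_force: [0.1, -0.0, -0.2]
grip_width: 0.638
```

```bash
python3 - <<'E'
from h import *
import pickle
plan([.4673,.249,.17])
c=optics.capture("side");save(c,"side16.png",(230,80,150,130),4)
s,w=pickle.load(open("pics/w11.pkl","rb"))
Ps=[cloud(pickle.load(open(f"pics/{n}.pkl","rb")),np.ones((384,512),bool))[0] for n in ["scene0","side0"]]+[cloud(w,np.ones((384,512),bool),s)[0]]
for P,n in zip(Ps,["scene","side","wrist"]):
    k=(P[:,2]>.15)&(P[:,2]<.45)&(P[:,1]>.36)&(P[:,1]<.55)&(P[:,0]>.3)&(P[:,0]<.75)
    Q=P[k]
    if not len(Q): print(n,"none");continue
    print(n,len(Q),Q.min(0).round(3))
    for z in np.arange(.15,.45,.05):
        q=Q[(Q[:,2]>=z)&(Q[:,2]<z+.05)]
        if len(q): print("  z %.2f"%z,len(q),"x",np.percentile(q[:,0],[1,99]).round(3),"y",np.percentile(q[:,1],[1,99]).round(3))
E
```

```text
axes x,y,z(cols)
 [[-1.000e-04  9.987e-01  5.180e-02]
 [-0.000e+00  5.180e-02 -9.987e-01]
 [-1.000e+00 -1.000e-04  0.000e+00]]
tcp [0.4671 0.2494 0.0931]
shift in tool axes [-0.0769  0.0001  0.0004]
scene 2998 [0.3   0.406 0.178]
  z 0.15 27 x [0.627 0.644] y [0.453 0.461]
  z 0.20 333 x [0.517 0.634] y [0.427 0.46 ]
  z 0.25 485 x [0.524 0.596] y [0.413 0.462]
  z 0.30 404 x [0.343 0.635] y [0.413 0.533]
  z 0.35 1476 x [0.304 0.671] y [0.414 0.55 ]
  z 0.40 273 x [0.67  0.701] y [0.408 0.432]
side 4888 [0.3   0.399 0.15 ]
  z 0.15 1112 x [0.305 0.642] y [0.422 0.534]
  z 0.20 1185 x [0.303 0.635] y [0.42  0.546]
  z 0.25 1039 x [0.303 0.594] y [0.407 0.544]
  z 0.30 1006 x [0.304 0.63 ] y [0.41  0.544]
  z 0.35 412 x [0.304 0.675] y [0.408 0.549]
  z 0.40 134 x [0.674 0.706] y [0.4   0.421]
wrist 2385 [0.519 0.415 0.151]
  z 0.15 2385 x [0.52  0.574] y [0.417 0.441]
```

View pics/side16.png

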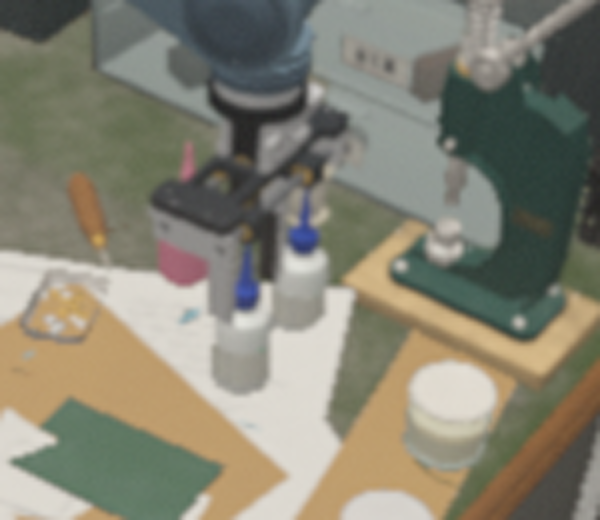

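```bash
python3 - <<'E'
from h import *
import pickle
for n in ["scene11","side11"]:
    c=pickle.load(open(f"pics/{n}.pkl","rb"));P,_=cloud(c,c["z_map"]>0)
    for x in np.arange(.3,.6,.04):
        q=P[(abs(P[:,0]-x)<.02)&(P[:,2]>.1)&(P[:,2]<.4)&(P[:,1]>.36)&(P[:,1]<.8)]
        if len(q)>5: print(n,"x %.2f"%x,len(q),"ymin",np.percentile(q[:,1],1).round(3))
c=pickle.load(open("pics/side11.pkl","rb"))
for (nm,s,c) in [("w12",)+pickle.load(open("pics/w12.pkl","rb"))]:
    P,uv=cloud(c,c["z_map"]>0,s)
    for lo,hi in [(.06,.082),(.086,.104),(.108,.125),(.125,.145)]:
        k=(P[:,2]>lo)&(P[:,2]<hi)&(abs(P[:,0]-.465)<.04)&(abs(P[:,1]-.335)<.04)
        Q=P[k]
        if len(Q)>5: print(lo,hi,len(Q),Q.mean(0).round(4),Q.min(0).round(3),Q.max(0).round(3))
E
```

```text
scene11 x 0.30 2107 ymin 0.539
scene11 x 0.34 2446 ymin 0.536
scene11 x 0.38 2731 ymin 0.533
scene11 x 0.42 3002 ymin 0.529
scene11 x 0.46 3242 ymin 0.525
scene11 x 0.50 3151 ymin 0.519
scene11 x 0.54 1012 ymin 0.431
scene11 x 0.58 260 ymin 0.412
side11 x 0.30 832 ymin 0.5
side11 x 0.34 988 ymin 0.493
side11 x 0.38 1041 ymin 0.495
side11 x 0.42 1042 ymin 0.497
side11 x 0.46 1088 ymin 0.496
side11 x 0.50 1188 ymin 0.496
side11 x 0.54 1681 ymin 0.415
side11 x 0.58 1340 ymin 0.408
0.06 0.082 1265 [0.4708 0.3296 0.071 ] [0.442 0.313 0.06 ] [0.488 0.359 0.081]
0.086 0.104 620 [0.4668 0.3335 0.0982] [0.452 0.324 0.086] [0.476 0.349 0.104]
0.108 0.125 144 [0.4655 0.3349 0.1162] [0.46  0.332 0.108] [0.469 0.34  0.125]
0.125 0.145 116 [0.4645 0.3359 0.1332] [0.462 0.334 0.125] [0.467 0.339 0.142]
```

The light bottle stands upright and is let go. Now the other white bottle, at about (0.465, 0.336). I'll turn the hand about 21° to stay clear of the press.

Emit:
jog_arm(
  commands=[
    [[-0.01, 0, 0, 0, 0.06], [-0.03, 0, 0, 0, 0.06], [-0.045, 0, 0, 0, 0.06], [-0.02, 0.001, -0.02, 0, 0.06], [0, 0.001, -0.035, 0, 0.06], [0, 0, -0.0316, -0.5, 0.06], [0, 0, 0, -1, 0.06], [0, 0, 0, -1, 0.06]],
  ],
)

```text
time_s: 19.5
tcp_pos: [0.4646, 0.337, 0.199]
tcp_rot: [1.637, 1.57, 0.386]
wrist_force: [-0.2, -0.6, -0.1]
grip_width: 0.64
```

Emit:
jog_arm(
  commands=[
    [[0, 0, 0, -1, 0.06], [0.02, 0, 0, 0, 0.06], [0, 0, 0, 0, 0.06], [0, 0, 0, 0, 0.06]],
  ],
)

```text
time_s: 19.9
tcp_pos: [0.4646, 0.336, 0.1785]
tcp_rot: [-1.605, 1.57, -2.758]
wrist_force: [-0.1, 0.9, -0.8]
grip_width: 0.64
```

```bash
python3 - <<'E'
from h import *
import pickle
s=monitor.read_state();c=optics.capture("wrist");save(c,"w17.png")
plan([.4645,.336,.17])
for t,h in [("bottle_a_cap",.094)]:
    for d in optics.spot_point(c,t)[:4]: print(t,round(d["conf"],2),np.round(d["pixel"]),onplane(c,d["pixel"],h,s).round(4))
P,uv=cloud(c,c["z_map"]>0,s)
for xy in [(.465,.336),(.467,.249)]:
  for lo,hi in [(.06,.082),(.086,.104),(.108,.125),(.125,.145)]:
    k=(P[:,2]>lo)&(P[:,2]<hi)&(abs(P[:,0]-xy[0])<.04)&(abs(P[:,1]-xy[1])<.04)
    Q=P[k]
    if len(Q)>5: print(lo,hi,len(Q),Q.mean(0).round(4),Q.min(0).round(3),Q.max(0).round(3))
F=[]
for i in range(4): F.append(monitor.read_state()["wrist_force"]);c=optics.capture("scene")
print("F free",np.mean(F,0).round(2))
E
```

```text
axes x,y,z(cols)
 [[ 6.000e-04  9.138e-01  4.063e-01]
 [ 3.000e-04  4.063e-01 -9.138e-01]
 [-1.000e+00  7.000e-04 -0.000e+00]]
tcp [0.4649 0.3361 0.179 ]
shift in tool axes [ 0.009  -0.0004 -0.    ]
bottle_a_cap 0.87 [214. 306.] [[0.3494 0.3306 0.094 ]]
bottle_a_cap 0.75 [345. 230.] [[0.4693 0.2523 0.094 ]]
bottle_a_cap 0.75 [369.  44.] [[0.6121 0.3078 0.094 ]]
0.06 0.082 1116 [0.4718 0.3403 0.071 ] [0.443 0.313 0.06 ] [0.487 0.361 0.08 ]
0.086 0.104 532 [0.4669 0.3383 0.0988] [0.451 0.325 0.086] [0.476 0.349 0.104]
0.108 0.125 103 [0.4662 0.338  0.116 ] [0.461 0.332 0.108] [0.468 0.342 0.125]
0.125 0.145 87 [0.4649 0.3375 0.1338] [0.462 0.334 0.125] [0.467 0.34  0.141]
0.06 0.082 891 [0.4779 0.2576 0.0709] [0.458 0.231 0.06 ] [0.491 0.273 0.081]
0.086 0.104 496 [0.4708 0.2534 0.0981] [0.455 0.238 0.086] [0.48  0.262 0.104]
0.108 0.125 143 [0.4686 0.2523 0.1161] [0.463 0.247 0.108] [0.472 0.255 0.125]
0.125 0.145 107 [0.468  0.2509 0.1333] [0.465 0.247 0.125] [0.47  0.253 0.141]
F free [ 0.1   0.22 -0.14]
```

View pics/w17.png

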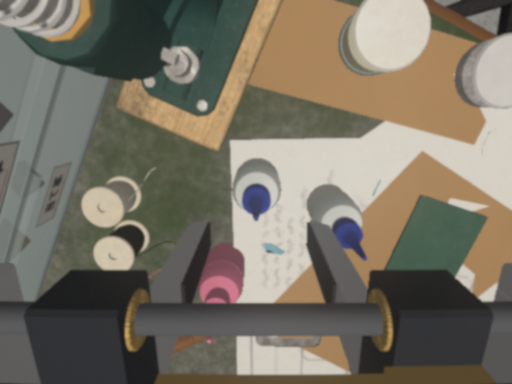

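Picture: the target cap is at (257,200), centred between the fingers; the light bottle is at (345,230) and the pink one at (222,272), clear of the path. I'll descend on it.

Emit:
jog_arm(
  commands=[
    [[0.02, 0, -0.001, 0, 0.06], [0.025, 0, 0, 0, 0.06], [0.025, 0, 0, 0, 0.06], [0.012, 0, 0, 0, 0.06], [0, 0, 0, 0, 0.06], [0, 0, 0, 0, 0.06]],
  ],
)

```text
time_s: 20.8
tcp_pos: [0.4649, 0.3372, 0.0971]
tcp_rot: [1.592, 1.569, 0.439]
wrist_force: [-0.2, 0.1, 0.3]
grip_width: 0.639
```

```bash
python3 - <<'E'
from h import *
plan([.464,.337,.095])
s=monitor.read_state();c=optics.capture("wrist");save(c,"w18.png");print(s["wrist_force"])
E
```

```text
axes x,y,z(cols)
 [[ 1.200e-03  9.137e-01  4.063e-01]
 [ 6.000e-04  4.063e-01 -9.137e-01]
 [-1.000e+00  1.300e-03 -0.000e+00]]
tcp [0.4649 0.3372 0.0971]
shift in tool axes [ 0.0021 -0.0009 -0.0002]
[-0.20150366  0.12620164  0.32907835]
```

View pics/w18.png

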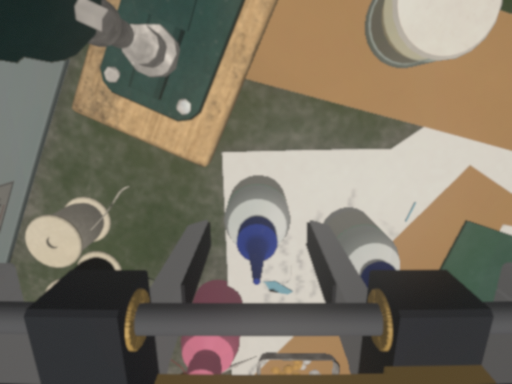

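Emit:
jog_arm(
  commands=[
    [[0.002, 0, 0, 0, 0.06], [0, 0, 0, 0, 0.015], [0, 0, 0, 0, 0.015], [0, 0, 0, 0, 0.015], [0, 0, 0, 0, 0.015], [0, 0, 0, 0, 0.015], [0, 0, 0, 0, 0.015]],
  ],
)

```text
time_s: 21.55
tcp_pos: [0.4642, 0.337, 0.0942]
tcp_rot: [3.02, 1.571, 1.867]
wrist_force: [0.1, 0.9, 0.6]
grip_width: 0.251
```

Emit:
jog_arm(
  commands=[
    [[-0.005, 0, 0, 0, 0.015], [-0.01, 0, 0, 0, 0.015], [-0.015, 0, 0, 0, 0.015], [-0.015, 0, 0, 0, 0.015], [-0.015, 0, 0, 0, 0.015], [0, 0, 0, 0, 0.015], [0, 0, 0, 0, 0.015], [0, 0, 0, 0, 0.015]],
  ],
)

```text
time_s: 22.35
tcp_pos: [0.4637, 0.3367, 0.1534]
tcp_rot: [-1.591, 1.569, -2.744]
wrist_force: [0.1, 0.4, -1.3]
grip_width: 0.255
```

```bash
python3 - <<'E'
from h import *
F=[];T=[]
for i in range(10):
    s=monitor.read_state();F.append(s["wrist_force"]);T.append(s["joint_torque"])
    c=optics.capture("wrist" if i else "side")
    if i==0: save(c,"side19.png",(230,80,150,130),4)
print(np.mean(F,0).round(2),np.std(F,0).round(2),s["tcp_pos"],s["grip_width"],s["time_s"])
plan([.445,.1,.2])
E
```

```text
[ 0.02  0.18 -1.87] [0.4  0.42 0.58] [0.46419379 0.33689342 0.15396887] 0.24779180222454592 22.8
axes x,y,z(cols)
 [[-2.000e-04  9.137e-01  4.064e-01]
 [-1.000e-04  4.064e-01 -9.137e-01]
 [-1.000e+00 -2.000e-04 -0.000e+00]]
tcp [0.4642 0.3369 0.154 ]
shift in tool axes [-0.0459 -0.1139  0.2086]
```

View pics/side19.png

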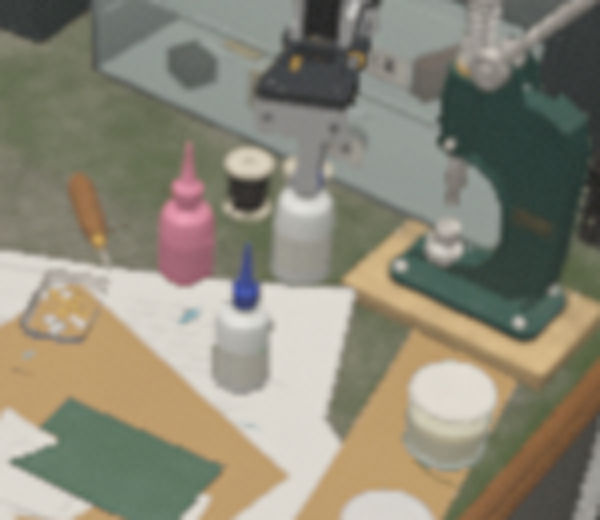

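The second bottle reads about -1.9 N against about -0.8 N for the first, so the second is the heavier. I'll take more samples after raising it well above the light bottle, and measure the bare plate.

Emit:
jog_arm(
  commands=[
    [[-0.02, 0, 0, 0, 0.015], [-0.04, 0, 0, 0, 0.015], [-0.04, 0, 0, 0, 0.015], [-0.02, 0, 0, 0, 0.015], [0, 0, 0, 0, 0.015], [0, 0, 0, 0, 0.015]],
  ],
)

```text
time_s: 23.45
tcp_pos: [0.464, 0.3368, 0.2733]
tcp_rot: [-1.591, 1.57, -2.743]
wrist_force: [0.3, -0.9, -2.1]
grip_width: 0.254
```

```bash
python3 - <<'E'
from h import *
import pickle
F=[]
for i in range(10):
    s=monitor.read_state();F.append(s["wrist_force"]);c=optics.capture("scene" if i<5 else "side")
    if i==4:cs=c
print(np.mean(F,0).round(2),np.std(F,0).round(2),s["tcp_pos"],s["time_s"])
w=pickle.load(open("pics/w11.pkl","rb"))
for n,c,st in [("scene",cs,None),("side",c,None),("wrist",w[1],w[0])]:
    hsv=cv2.cvtColor(c["color"],cv2.COLOR_RGB2HSV).astype(int)
    m=((hsv[...,0]>65)&(hsv[...,0]<100)&(hsv[...,1]>60)&(hsv[...,2]<160)).astype(np.uint8)
    P,uv=cloud(c,m>0,st);k=(P[:,0]>.33)&(P[:,0]<.57)&(P[:,1]>.02)&(P[:,1]<.19)&(P[:,2]<.015);P=P[k]
    if len(P)>20:
        (cx,cy),(a,b),ang=cv2.minAreaRect(P[:,:2].astype(np.float32));print(n,len(P),np.round([cx,cy,a,b,ang],3),np.median(P,0).round(3),P.mean(0).round(3))
plan([.445,.1,.2])
E
```

```text
[ 0.03  0.02 -1.99] [0.41 0.51 0.5 ] [0.46412975 0.3368447  0.27362593] 23.9
scene 885 [0.45  0.1   0.141 0.087 7.101] [0.454 0.11  0.007] [0.454 0.106 0.007]
axes x,y,z(cols)
 [[-5.000e-04  9.137e-01  4.063e-01]
 [-2.000e-04  4.063e-01 -9.137e-01]
 [-1.000e+00 -5.000e-04  0.000e+00]]
tcp [0.4642 0.3369 0.2738]
shift in tool axes [ 0.0739 -0.1138  0.2086]
```

The samples agree at about -2.0 N. The plate centre is at about (0.451, 0.102) and its size matches. I'll carry the bottle over it.

Emit:
jog_arm(
  commands=[
    [[0, -0.01, 0.02, 0, 0.015], [0, -0.017, 0.033, 0, 0.015], [0, -0.02, 0.039, 0, 0.015], [0, -0.02, 0.039, 0, 0.015], [0, -0.02, 0.039, 0, 0.015], [0, -0.012, 0.024, 0, 0.015], [0, -0.008, 0.015, 0, 0.015], [0, 0, 0, 0, 0.015]],
  ],
)

```text
time_s: 24.75
tcp_pos: [0.4515, 0.1009, 0.2743]
tcp_rot: [0.759, 1.57, -0.397]
wrist_force: [0.2, -0.1, -0.7]
grip_width: 0.253
```

Emit:
jog_arm(
  commands=[
    [[0.015, 0, 0, 0, 0.015], [0.025, 0, 0, 0, 0.015], [0.02, 0, 0, 0, 0.015], [0.01, 0, 0, 0, 0.015], [0, 0, 0, 0, 0.015], [0, 0, 0, 0, 0.015], [0, 0, 0, 0, 0.015]],
  ],
)

```text
time_s: 25.45
tcp_pos: [0.4522, 0.1027, 0.2053]
tcp_rot: [1.152, 1.569, 0.0]
wrist_force: [-0.1, 0.0, -1.9]
grip_width: 0.251
```

```bash
python3 - <<'E'
from h import *
import pickle
for n in ["side","scene"]:
    c=optics.capture(n);save(c,n+"20.png",(110,40,270,220) if n=="side" else (160,80,240,220),2.6);pickle.dump(c,open(f"pics/{n}20.pkl","wb"))
    m={}
    for t in ["insole","tape_roll","tin_wax","jar_rivets","bottle_a"]:
        for d in optics.silhouettes(c,t)[:3]:
            P,_=cloud(c,d["mask"]); print(n,t,round(d["conf"],2),np.round(d["pixel"]),np.median(P,0).round(3),np.percentile(P,2,0).round(3),np.percentile(P,98,0).round(3))
s=monitor.read_state();print(s["tcp_pos"],s["grip_width"],s["wrist_force"],s["time_s"],np.abs(s["qd"]).max())
E
```

```text
side insole 0.71 [200. 247.] [ 0.522 -0.206  0.117] [ 0.432 -0.234  0.007] [ 0.566 -0.16   0.164]
side tape_roll 0.93 [283. 265.] [ 0.667 -0.046  0.017] [ 0.62  -0.089  0.003] [ 0.703 -0.004  0.021]
side tape_roll 0.17 [341. 183.] [0.644 0.269 0.056] [0.608 0.253 0.005] [0.671 0.314 0.064]
side tin_wax 0.86 [326. 213.] [0.669 0.146 0.035] [0.637 0.125 0.005] [0.696 0.184 0.039]
side jar_rivets 0.86 [343. 181.] [0.644 0.27  0.057] [0.609 0.253 0.006] [0.671 0.314 0.064]
side bottle_a 0.86 [289. 165.] [0.475 0.236 0.058] [0.451 0.223 0.006] [0.49  0.26  0.118]
side bottle_a 0.86 [258. 163.] [0.464 0.086 0.16 ] [0.438 0.077 0.117] [0.475 0.114 0.193]
side bottle_a 0.63 [278. 140.] [0.358 0.316 0.058] [0.334 0.303 0.009] [0.373 0.338 0.12 ]
scene insole 0.7 [292. 163.] [ 0.493 -0.196  0.08 ] [ 0.428 -0.238  0.002] [ 0.543 -0.159  0.147]
scene tin_wax 0.94 [182. 237.] [0.656 0.168 0.033] [ 0.631  0.116 -0.001] [0.696 0.193 0.038]
scene jar_rivets 0.66 [165. 265.] [0.624 0.293 0.059] [0.606 0.258 0.006] [0.665 0.318 0.064]
scene bottle_a 0.85 [260. 319.] [0.34  0.34  0.066] [0.324 0.318 0.015] [0.365 0.352 0.113]
scene bottle_a 0.82 [232. 276.] [0.459 0.261 0.061] [0.443 0.233 0.003] [0.489 0.273 0.123]
scene bottle_a 0.47 [265. 248.] [0.451 0.107 0.007] [0.379 0.058 0.003] [0.523 0.15  0.011]
[0.45140967 0.10246134 0.20412116] 0.24739520837545226 [ 0.00961172  0.65523675 -0.56251856] 26.05 0.0009567008789832245
```

View pics/side20.png

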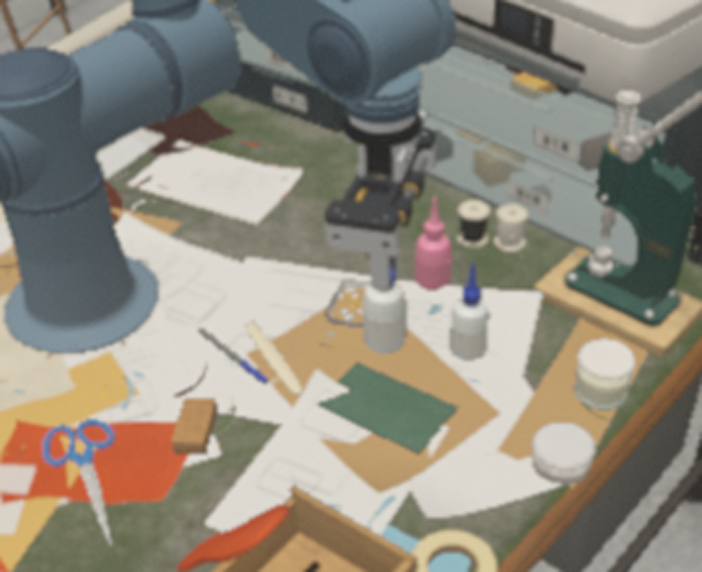

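View pics/scene20.png

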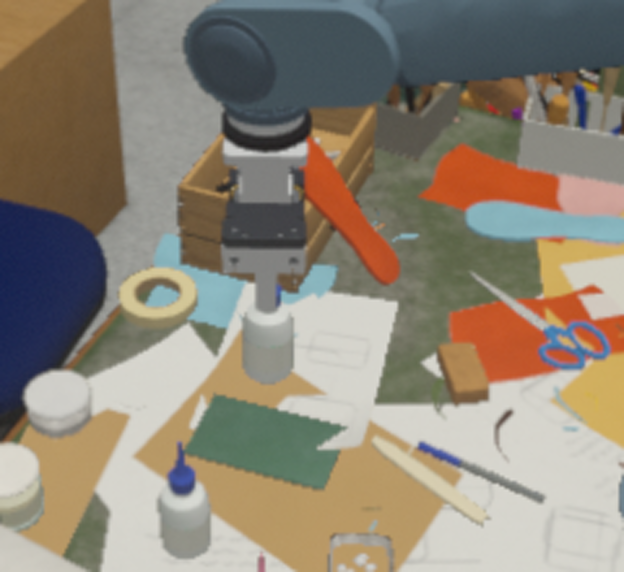

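Both pictures show everything in place. One single force reading was low (-0.6 N), so I'll average once more before handing in.

```bash
python3 - <<'E'
from h import *
F=[]
for i in range(24):
    s=monitor.read_state();F.append(s["wrist_force"][2]);c=optics.capture("side" if i<23 else "wrist")
print(np.round(F,1),np.mean(F).round(2),s["time_s"],s["tcp_pos"]);save(c,"w21.png")
E
```

```text
[-0.6 -1.6 -1.5 -1.4 -2.5 -1.9 -2.1 -2.4 -1.4 -2.8 -1.9 -1.6 -1.9 -1.7
 -1.8 -2.3 -1.6 -1.4 -2.2 -1.3 -1.5 -1.2 -1.3 -1.7] -1.74 27.2 [0.45141828 0.10246795 0.20414842]
```

View pics/w21.png

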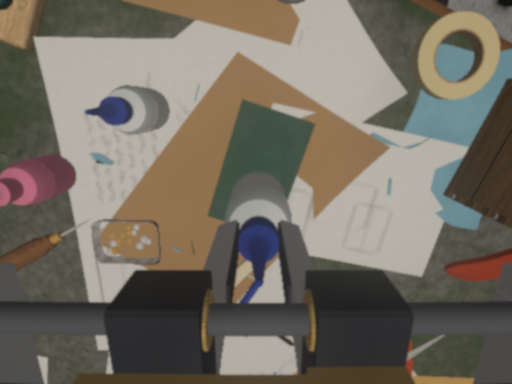

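The average is about -1.8 N, clearly heavier than the first bottle. In the wrist view the bottle is upright between the pads over the plate, and the light bottle stands at (130,110). I'm handing in.

```bash
python3 - <<'E'
from plant import workorder
print(workorder.job_done())
E
```

```text
the job is handed in; nothing more can be done
None
```

The job is handed in at about 27 s of the 72 s allowed; no verdict was reported.

- **Insole:** I gripped it at the waist, turned it in the pads against the box's front edge, and let it go. The last checks showed it leaning at about 47°, heel on the desk and glued face up, in front of the box.
- **Bottles:** The bottle near (0.467, 0.249) weighed about 0.8 N on lifting, so I set it back upright in its place. The other weighed about 1.7 to 2.0 N and is the heavier. It is held upright over the plate with its foot about 100 mm above it.
- **Other things:** The tin, jar, tape roll, plate and pink bottle look unmoved in the final pictures, to within the few mm the cameras resolve.

Two readings were out of line:
- The wrist force rose to about 34 N for a moment while the insole was pushed in against the box. I eased it off before letting go.
- One force reading of the heavier bottle was low (-0.6 N), but 24 readings in a row averaged -1.74 N. That is slightly under the 1.9 N lower limit given for it, within sensor noise and offset.

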